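# Change the cartridges of the counter-top water filter

## Robot

A 6-joint arm with a two-finger parallel gripper is mounted at the origin on the work surface. World frame = base frame: x ahead of the robot, y to its left, z up, the work surface at z = 0. Lengths are in m, angles in rad, forces in N, time in s.
With the tool pointing down it reaches from about 0.325 to 0.9 m from the base axis. Payload 6.1 kg.
Tool frame: the origin (TCP) lies between the finger pads; the fingertips stand ahead of it and the grasp point (between the pads) is the TCP (finger_overhang is the z of the fingertips in the tool frame, in m); z points along the fingers, y is the line along which they close (so a half turn about z gives the same grasp; the last joint's range is limited). The gripper opens to 87 mm and grips with 3 to 60 N. Pads are 19 mm wide; open, the fingers measure 117 mm over their backs; the gripper's body (75 mm by 190 mm) begins 51 mm behind the grasp point.
Start: joints at [-1.453, 0.22, 1.526, -0, 1.395, -0.126], TCP at [0.151, -0.607, 0.242] pointing down, gripper open.
Joint ranges: [-2.98, 2.98], [-0.91, 2.08], [0.09, 2.57], [-1.24, 4.39], [0.2, 2.65], [-2.68, 2.68]. Speed limits (rad/s): [2.57, 2.57, 3.01, 3.14, 3.14, 3.14].

## Interface

Orientations are given as a unit quaternion [w, x, y, z].
In Python, from station import observe, read_camera, camera_model, job_done, finger_overhang gives the robot as it stands.
- The arm moves only by the tool arm_command, never from a script. Its arguments are lists of equal length, an entry for each row: "hand": the opening, from -1 (shut) to 1 (fully open); "xyz": the shift along the tool's x, y, z in mm, a list of three; "turn": the turn about the tool's z in degrees. In form: {"hand": [hand, ...], "xyz": [[x, y, z], ...], "turn": [turn, ...]}. A call has 1 to 10 rows; each row shifts and turns the commanded pose from where the row before left it, along the tool's axes as they then stand; what a row does not reach is not made up. A row lasts 1/8 s, in which the tool goes at most 62.5 mm and 10.7 degrees, less where a joint would pass 70% of its speed; a pose out of reach is approached as far as the arm can. A call is refused whole if a number of a shift passes 62.5 or a number of a turn 10.7, either way. A call with a gripper value outside its range is refused whole. The fingers move at their own pace and stop on an object; "grip_force" is the grip in N (left out, the last holds). Time passes only in rows, so rows that do not move let the fingers close. It gives the time, the measured TCP pose, the force, the opening and the grip force at its end, in the units of the state.
- observe(): the state, without advancing time (a new reading comes with each control period).
- read_camera(name): name is "scene" or "top" or "wrist"; returns the picture (480x640x3 uint8, red, green, blue); there is no depth.
- camera_model(name): a dict with "fx", "fy", "cx", "cy" (pixels), "camera_from_world" (4x4, takes a point from world to camera coordinates). Camera axes: x right, y down, z forward; pixel columns grow to the right and rows downward; lengths in m; the calibration is good to about 2 mm. A picture is of the moment at which its call begins: read the wrist's pose just before it. camera_model takes no time and is no camera call; for the wrist camera it gives the pose at the moment of the call.
- job_done(): hands the job in; it is judged then, once.
The state is a dict: "t": time; "q": joint angles; "dq": joint speeds; "effort": joint torques, N m; "eef_pos": TCP position; "ee_rot": TCP orientation; "ft_force": force on the tool from outside, world axes, zero at the start; "ft_torque": the same for the moment, N m; "width": opening from 0.0 (shut) to 1.0 (fully open); "gripper_force": force on a finger pad.
Only numpy, scipy, OpenCV 4.12 (cv2) and the standard library are available. Lean on these libraries where they do the work, as an engineer would, in place of code of your own. Each camera call takes 0.05 s, during which the arm holds its last target. There are 200 camera calls.

## Task

Change the cartridges of the counter-top water filter: first turn the red feed valve fully closed, then lift off the filter's metal cover and lay it flat on the cork mat. Put every spent brown cartridge (there may be one, two or three) in the light-blue tub, and stand a fresh white cartridge upright and fully down in each of the three bays. Then put the cover back on its two pins, lying flush, and only after that turn the valve fully open again; keep the valve closed whenever the cover is off, and leave the other kitchen things alone.

Things in the scene. Friction and masses are not known exactly. Their poses are not given: they have to be found in the camera images.
- filter: White water filter housing, fixed: an open-topped box 112 mm (its x) by 192 mm (its y), 78 mm tall; long walls 6 mm thick, end blocks 18 mm; inside 100 by 156 mm clear. Three bays in a row along y, parted by grey ribs. A pin stands on each end block. The brass feed valve is at its +y end. Origin: centre of the underside, on the counter; z up.
- seat (a point): Middle of the housing's top plane, 78 mm above the counter, where the underside centre of the seated cover lies; axes as the filter's. The two steel pins stand here at y = -87 and +87 mm, x = 0: 8 mm in diameter, 14 mm tall, tips tapered.
- bay1 (a point): Centre of the floor of the bay at the filter's y = -54 mm, 6 mm above the counter; axes as the filter's.
- bay2 (a point): Centre of the floor of the middle bay (y = 0), 6 mm above the counter. Each bay is 50 mm square, the ribs round it end 31 mm above the counter; above them the box is open over its full inner width.
- bay3 (a point): Centre of the floor of the bay at the filter's y = +54 mm (valve side), 6 mm above the counter.
- valve (a joint): Angle of the red valve lever about its upright axis: 0 = fully closed (lever points to the filter's -x, across the pipe), 1.571 = fully open (points to the filter's +y, along the pipe, away from the housing). Closing is counter-clockwise seen from above. Hard stops at both ends, stays where left, friction about 0.12 N m.
- valve_axis (a point): On the valve lever's turning axis, 92 mm above the counter, at the filter's y = +140 mm; axes as the filter's.
- valve_grip (a point): Point to pinch on the red lever, 62.5 mm from the valve axis, 108 mm above the counter. Here stands an upright fin 12 mm thick, 45 mm long (40 to 85 mm from the axis), 92 to 118 mm above the counter, on a bar 14 mm wide (89 to 95 mm). The point's -x points outward along the lever, its y across the fin.
- cover: Loose grey steel-coloured metal cover plate 112 mm (x) by 192 mm (y), 8 mm thick, 300 g, with a 14 mm hole through it at y = -87 and +87 mm for the pins and, in the middle on top, a black grip bar 14 mm (x) by 64 mm (y) that rises to 34 mm above the underside. Origin: centre of its underside, z up. It fits either way round.
- cork_mat: Cork mat fixed on the counter, 250 mm (x) by 170 mm (y), 4 mm thick; origin: centre of its underside (the cover laid on it has its underside 4 mm higher).
- drain_mat: Thin grey mat fixed on the counter, 90 mm (x) by 250 mm (y), 2 mm thick, on which the fresh cartridges stand; origin: centre of its underside.
- tub: Light-blue loose open tub 130 mm (x) by 190 mm (y), 30 mm tall, walls and floor 4 mm thick, 300 g; origin: centre of its underside.
- spent1: Spent cartridge, brown with a black knob and band: squat upright cylinder 43 mm in diameter and 30 mm tall with a round grip knob (18 mm diameter, 24 mm tall) standing on the middle of its top, 54 mm tall in all, about 90 g, chamfered foot. Origin: centre of its underside, z up. At the start it stands in bay 1 under the cover; may be absent.
- spent2: Spent cartridge, brown with a black knob and band: squat upright cylinder 43 mm in diameter and 30 mm tall with a round grip knob (18 mm diameter, 24 mm tall) standing on the middle of its top, 54 mm tall in all, about 90 g, chamfered foot. Origin: centre of its underside, z up. At the start it stands in bay 2 under the cover; may be absent.
- spent3: Spent cartridge, brown with a black knob and band: squat upright cylinder 43 mm in diameter and 30 mm tall with a round grip knob (18 mm diameter, 24 mm tall) standing on the middle of its top, 54 mm tall in all, about 90 g, chamfered foot. Origin: centre of its underside, z up. At the start it stands in bay 3 under the cover; may be absent.
- fresh1: Fresh cartridge, white with a blue knob and band: squat upright cylinder 43 mm in diameter and 30 mm tall with a round grip knob (18 mm diameter, 24 mm tall) standing on the middle of its top, 54 mm tall in all, about 90 g, chamfered foot. Origin: centre of its underside, z up. At the start it stands on the grey mat; it may go in any bay.
- fresh2: Fresh cartridge, white with a blue knob and band: squat upright cylinder 43 mm in diameter and 30 mm tall with a round grip knob (18 mm diameter, 24 mm tall) standing on the middle of its top, 54 mm tall in all, about 90 g, chamfered foot. Origin: centre of its underside, z up. At the start it stands on the grey mat; it may go in any bay.
- fresh3: Fresh cartridge, white with a blue knob and band: squat upright cylinder 43 mm in diameter and 30 mm tall with a round grip knob (18 mm diameter, 24 mm tall) standing on the middle of its top, 54 mm tall in all, about 90 g, chamfered foot. Origin: centre of its underside, z up. At the start it stands on the grey mat; it may go in any bay.
- mug: White mug, a bystander.
- flour_jar: White jar with steel lid, a bystander.
- soap_bottle: Green bottle, a bystander.
- bowl: Blue bowl, a bystander.
- spoon: Metal spoon with a wooden handle lying on the counter, a bystander.
- sponge: Yellow sponge block, a bystander.
Things that resemble listed ones, but are neither listed nor needed, are in the scene too. Leave any green or purple look-alike of the fresh2 alone.

How it is judged:
By the outcome, as a careful person would: the job done as asked, in the order asked, and still so for the second after the job is handed in, with the robot touching nothing.
Of spent1, spent2, spent3 only 1 to 3 are there at a start; the rules pass over those that are not, and their reading is None.
At some moment in a run one of fresh1, fresh2, fresh3, tub may be knocked a few centimetres aside while the robot is not near it.
It also fails if it takes over 210 s, if anything falls off the work surface, if the arm or the gripper's body presses on something with over 40 N, if the wrist force passes 120 N, or if a joint passes its speed limit or range.

## Working session

There is one attempt and no reset: what is moved stays moved. The work goes in short steps, Python scripts to look and compute and a tool call to move; the robot and the scene stay as the last step left them, time stands still between calls to the robot, and variables do not carry over. Pictures are saved under pics/ and viewed, at most 14 in all, crops included, and the job is handed in when it is done.

Besides the shell and the picture viewer there is one more tool, called after ">>>" by a JSON object that holds its "fn" and its "kwargs", one argument or row to a line. arm_command: Moves the arm, as the interface text tells. Its arguments: {"type":"object","properties":{"hand":{"type":"array"},"xyz":{"type":"array"},"turn":{"type":"array"},"grip_force":{"type":"number"}},"required":["hand","xyz","turn"]}

```bash
mkdir -p pics; ls; python3 - <<'E'
from station import *
import cv2
s=observe();print(s['t'],s['eef_pos'],s['ee_rot'],s['width'],finger_overhang)
for n in("scene","top"):
    cv2.imwrite(f"pics/{n}0.png",read_camera(n)[:,:,::-1])
    m=camera_model(n);print(n,m)
E
```

```text
pics
0.0 [ 0.15080736 -0.60592589  0.24044811] [-9.76341943e-04  9.92577416e-01  1.21610524e-01  1.02202268e-05] 1.0002222317685743 0.019
scene {'fx': 485.50315758633116, 'fy': 485.50315758633116, 'cx': 320.8889483261782, 'cy': 238.83763687280165, 'camera_from_world': array([[ 0.55100321,  0.83443617, -0.01057111, -0.26823961],
       [ 0.70290347, -0.47090164, -0.53308382, -0.37669945],
       [-0.44980237,  0.28630043, -0.84599639,  1.62361268],
       [ 0.        ,  0.        ,  0.        ,  1.        ]])}
top {'fx': 603.9797235223242, 'fy': 603.9797235223242, 'cx': 307.5030105177771, 'cy': 254.80941353844278, 'camera_from_world': array([[-0.00785947, -0.99991832, -0.01007837, -0.01633967],
       [-0.99585879,  0.00873966, -0.09049246,  0.55302528],
       [ 0.09057315,  0.00932541, -0.99584614,  1.80116664],
       [ 0.        ,  0.        ,  0.        ,  1.        ]])}
```

View pics/top0.png

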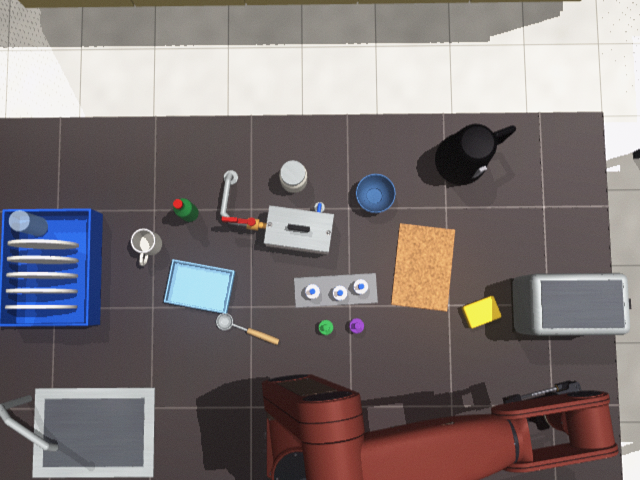

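View pics/scene0.png

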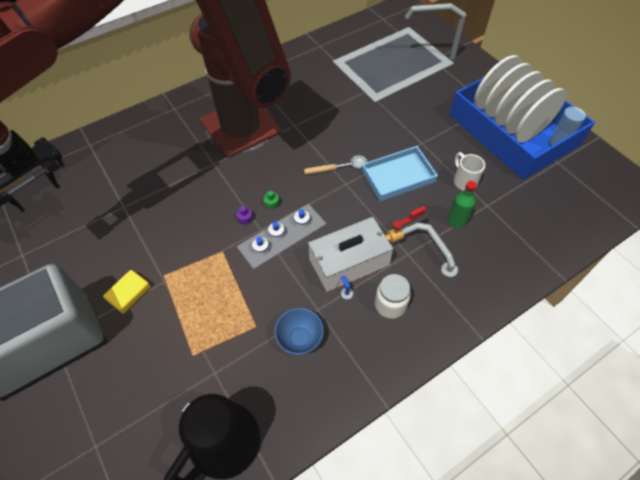

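Top view: filter with cover at about (299,230), red lever at (240,220) pointing to image left, along the pipe (open). Cork mat is at (424,267), tub at (199,287) and drain mat at (336,290). The white/blue candidates are at (312,292), (340,293) and (361,287), all on the grey mat. The look-alikes are green (326,327) and purple (357,326), off the mat. A separate blue lever stands at (319,208) and is not ours. I'll confirm this in an enlarged crop.

```bash
cat > h.py <<'E'
from station import *
import numpy as np, cv2
def pix2w(name,uv,z,m=None):
    m=m or camera_model(name);T=m['camera_from_world'];R=T[:3,:3];c=-R.T@T[:3,3]
    d=R.T@np.array([(uv[0]-m['cx'])/m['fx'],(uv[1]-m['cy'])/m['fy'],1])
    return c+d*(z-c[2])/d[2]
def w2pix(name,p,m=None):
    m=m or camera_model(name);q=m['camera_from_world'][:3,:3]@p+m['camera_from_world'][:3,3]
    return np.array([m['cx']+m['fx']*q[0]/q[2],m['cy']+m['fy']*q[1]/q[2]])
def crop(name,img,x0,y0,x1,y1,k):
    cv2.imwrite(name,cv2.resize(img[y0:y1,x0:x1,::-1],None,fx=k,fy=k,interpolation=cv2.INTER_CUBIC))
def tool(p=None):
    "yaw of tool y axis & helper: world delta -> tool mm"
    from scipy.spatial.transform import Rotation as Ro
    s=observe();w,x,y,z=s['ee_rot'];R=Ro.from_quat([x,y,z,w]).as_matrix()
    return s,R
def go(target,yaw=None):
    "print tool-frame mm shift to world target, and turn deg so tool y lies along yaw (rad, mod pi)"
    s,R=tool();d=R.T@(np.array(target)-s['eef_pos'])*1000
    out=[np.round(d,1)]
    if yaw is not None:
        a=np.arctan2(R[1,1],R[0,1]);dt=(yaw-a+np.pi/2)%np.pi-np.pi/2
        out.append(('turn',round(-np.degrees(dt),1)))
    print(*out,'| pos',np.round(s['eef_pos'],4),'yaw_y',round(np.degrees(np.arctan2(R[1,1],R[0,1])),1),'q',np.round(s['q'],2),'t',round(s['t'],2))
E
python3 - <<'E'
from h import *
im=cv2.imread("pics/top0.png")[:,:,::-1]
crop("pics/c1.png",im,210,190,390,325,4.4)
E
```

```text
(no output)
```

View pics/c1.png

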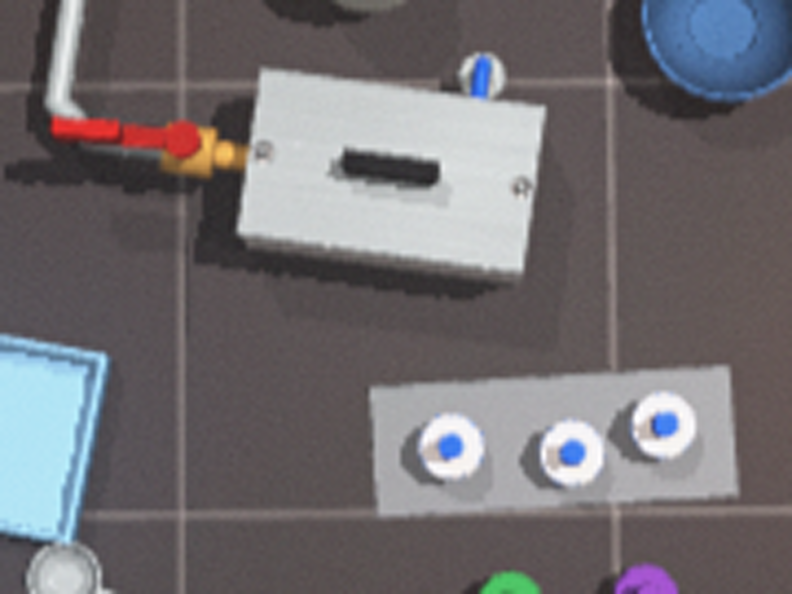

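Crop: cover corners (262,69), (546,106), (521,270), (238,234) and pins (262,151), (521,187). Lever runs from hub (182,140) to tip (53,127). Blue knob tops are at (452,447), (572,453) and (665,425) on white bodies, so these three are the fresh cartridges. The green and purple ones are excluded.

```bash
python3 - <<'E'
from h import *
f=lambda x,y:np.array([x/4.4+210-.39,y/4.4+190-.39])
P=lambda x,y,z:pix2w('top',f(x,y),z)[:2]
c=[P(*a,.086) for a in((262,69),(546,106),(521,270),(238,234))]
ctr=sum(c)/4;print('cover',np.round(c,3).tolist(),ctr,[np.linalg.norm(c[i]-c[i-1]).round(4) for i in range(4)])
p1,p2=P(262,151,.092),P(521,187,.092);d=p1-p2;print('pins',p1,p2,np.linalg.norm(d),(p1+p2)/2,np.degrees(np.arctan2(d[1],d[0])))
d2=c[0]-c[1]+c[3]-c[2];print('edge angle',np.degrees(np.arctan2(d2[1],d2[0])))
d=p1-p2
u=d/np.linalg.norm(d);print('handle',P(390,167,.112));print('axis pred',(p1+p2)/2+u*.14)
print('hub',P(182,140,.1),'tip',P(53,127,.118))
for k in((452,447),(572,453),(665,425)):print('fresh',P(*k,.056))
for n,cs,z in(('tub',[(171,261),(235,269),(227,313),(164,303)],.03),('cork',[(400,224),(455,229),(448,310),(392,305)],.004)):
    q=[pix2w('top',a,z)[:2] for a in cs];print(n,np.round(q,3).tolist(),sum(q)/4,[np.linalg.norm(q[i]-q[i-1]).round(3) for i in range(4)])
# scene view cross-check
print('scene pred handle',w2pix('scene',np.array([*((p1+p2)/2),.112])))
E
```

```text
cover [[0.695, 0.09], [0.668, -0.099], [0.558, -0.082], [0.584, 0.107]] [0.62614843 0.00395547] [np.float64(0.1122), np.float64(0.1917), np.float64(0.1114), np.float64(0.1899)]
pins [0.63853925 0.08998892] [ 0.61282842 -0.08201976] 0.17391961928180277 [0.62568384 0.00398458] 81.49871238789896
edge angle 82.07913453280823
handle [0.62428367 0.00438803]
axis pred [0.64638026 0.14244633]
hub [0.64524084 0.14244629] tip [0.65198565 0.22536651]
fresh [ 0.44192731 -0.03466819]
fresh [ 0.43724738 -0.11518192]
fresh [ 0.45551546 -0.17785379]
tub [[0.537, 0.391], [0.511, 0.198], [0.38, 0.221], [0.411, 0.411]] [0.45983012 0.30529682] [np.float64(0.128), np.float64(0.195), np.float64(0.134), np.float64(0.192)]
cork [[0.647, -0.305], [0.63, -0.473], [0.383, -0.445], [0.4, -0.276]] [ 0.51512476 -0.37466534] [np.float64(0.249), np.float64(0.169), np.float64(0.248), np.float64(0.17)]
scene pred handle [351.47383187 239.42641328]
```

```bash
python3 - <<'E'
from h import *
go([.655,.2045,.19],np.radians(-8.2))
E
```

```text
[ 684.9 -664.7   51.8] ('turn', np.float64(-67.8)) | pos [ 0.1508 -0.606   0.2406] yaw_y -76.0 q [-1.45  0.22  1.53  0.    1.39 -0.13] t 0.1
```

>>> {"fn": "arm_command", "kwargs": {
  "hand": [1,1,1,1,1,1,1,1,1,1],
  "xyz": [
    [38,-37,0],
    [38,-37,0],
    [38,-37,0],
    [38,-37,0],
    [38,-37,0],
    [38,-37,0],
    [38,-37,0],
    [38,-37,0],
    [38,-37,0],
    [38,-37,0]
  ],
  "turn": [0,0,0,0,0,0,0,0,0,0],
  "grip_force": 20
}}

```text
t: 1.35
eef_pos: [0.4308, -0.154, 0.2413]
ee_rot: [-0.0, 0.993, 0.122, -0.0]
ft_force: [0.9, -0.1, -0.2]
width: 1.0
gripper_force: 0.0
```

>>> {"fn": "arm_command", "kwargs": {
  "hand": [1,1,1,1,1,1,1,1,1,1],
  "xyz": [
    [38,-37,0],
    [38,-37,0],
    [38,-37,0],
    [38,-37,0],
    [38,-37,0],
    [38,-37,0],
    [38,-37,0],
    [38,-37,0],
    [0,0,0],
    [0,0,0]
  ],
  "turn": [0,0,0,0,0,0,0,0,0,0]
}}

```text
t: 2.6
eef_pos: [0.6533, 0.2047, 0.2405]
ee_rot: [0.0, 0.993, 0.122, -0.001]
ft_force: [-0.7, 0.1, 0.7]
width: 1.001
gripper_force: 0.0
```

>>> {"fn": "arm_command", "kwargs": {
  "hand": [0,0,0,0,0,0,0,0],
  "xyz": [
    [0,0,0],
    [0,0,0],
    [0,0,0],
    [0,0,0],
    [0,0,0],
    [0,0,0],
    [0,0,0],
    [0,0,0]
  ],
  "turn": [-10,-10,-10,-10,-10,-10,-7.8,0]
}}

```text
t: 3.6
eef_pos: [0.6536, 0.2035, 0.2421]
ee_rot: [0.0, 0.757, 0.653, 0.0]
ft_force: [0.3, 0.2, 0.1]
width: 0.503
gripper_force: 0.0
```

```bash
python3 - <<'E'
from h import *
go([.655,.2045,.115],np.radians(-8.2))
m=camera_model('wrist');im=read_camera('wrist');cv2.imwrite('pics/w1.png',im[:,:,::-1])
print(m)
for p in([.6549,.2042,.118],[.646,.1423,.1]):print(w2pix('wrist',np.array(p),m))
E
```

```text
[  1.3   1.2 127.1] ('turn', np.float64(-0.2)) | pos [0.6536 0.2035 0.2421] yaw_y -8.4 q [ 0.19  0.36  1.35 -0.    1.43  0.33] t 3.6
{'fx': 361.0313693272158, 'fy': 361.0313693272158, 'cx': 312.81211922963166, 'cy': 236.38429495278513, 'camera_from_world': array([[ 9.89282181e-01, -1.46016191e-01,  1.94707338e-04,
        -6.16080924e-01],
       [-1.40270838e-01, -9.49984463e-01,  2.79022600e-01,
         2.50944120e-01],
       [-4.05568483e-02, -2.76059398e-01, -9.60284515e-01,
         4.75093170e-01],
       [ 0.00000000e+00,  0.00000000e+00,  0.00000000e+00,
         1.00000000e+00]])}
[315.40991795 233.81890847]
[315.38730232 297.45997948]
```

View pics/w1.png

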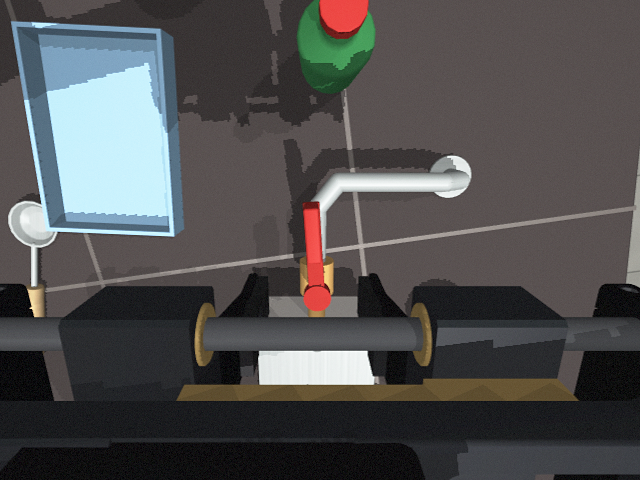

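Wrist view: lever hub at (317,297) and tip at (311,205), within 2 px of prediction. I'll descend and pinch the fin.

>>> {"fn": "arm_command", "kwargs": {
  "hand": [0,0,0,0,-1,-1,-1,-1],
  "xyz": [
    [0,0,40],
    [0,0,40],
    [1,0,40],
    [0,0,7],
    [0,0,0],
    [0,0,0],
    [0,0,0],
    [0,0,0]
  ],
  "turn": [0,0,0,0,0,0,0,0]
}}

```text
t: 4.65
eef_pos: [0.6545, 0.2061, 0.1158]
ee_rot: [0.0, 0.756, 0.655, 0.001]
ft_force: [1.6, 0.7, 4.3]
width: 0.146
gripper_force: 19.9
```

```bash
python3 - <<'E'
from h import *
s=observe();print(s['width'],s['gripper_force'],s['ft_force'])
go([.646,.1423,.115],np.radians(-8.2))
E
```

```text
0.14606601989174578 19.94079351425171 [1.63452364 0.68447172 4.28422624]
[-64.4   0.7   0.8] ('turn', np.float64(-0.0)) | pos [0.6545 0.2061 0.1158] yaw_y -8.2 q [0.19 0.47 1.46 0.   1.22 0.33] t 4.65
```

>>> {"fn": "arm_command", "kwargs": {
  "hand": [-1,-1,-1,-1,-1,-1,-1,-1,-1,-1],
  "xyz": [
    [-0.4,-8,0],
    [-0.4,-8,0],
    [-0.4,-8,0],
    [-0.4,-8,0],
    [-0.4,-8,0],
    [-0.4,-8,0],
    [-0.4,-8,0],
    [-0.4,-8,0],
    [-0.4,-8,0],
    [-0.4,-8,0]
  ],
  "turn": [-7.1,-7.1,-7.1,-7.1,-7.1,-7.1,-7.1,-7.1,-7.1,-7.1]
}}

```text
t: 5.9
eef_pos: [0.5885, 0.1708, 0.1159]
ee_rot: [0.002, 0.234, 0.972, -0.0]
ft_force: [4.2, -5.3, 0.2]
width: 0.132
gripper_force: 20.1
```

>>> {"fn": "arm_command", "kwargs": {
  "hand": [-1,-1,-1,-1,-1],
  "xyz": [
    [-0.4,-8,0],
    [-0.4,-8,0],
    [-0.2,-6,0],
    [0,-2,0],
    [0,0,0]
  ],
  "turn": [-7.1,-7.1,-4.8,-1.5,0]
}}

```text
t: 6.52
eef_pos: [0.5816, 0.1496, 0.1159]
ee_rot: [0.002, 0.06, 0.998, 0.001]
ft_force: [4.8, -0.9, 0.3]
width: 0.137
gripper_force: 20.3
```

```bash
python3 - <<'E'
from h import *
s=observe();print(s['width'],s['gripper_force'],s['ft_force'],s['ft_torque'])
go([.646,.1423,.115],np.radians(81.8))
E
```

```text
0.1368005354619922 20.33933311700821 [ 4.83466223 -0.87642478  0.26372777] [ 0.01069965 -1.02150242 -0.4533995 ]
[-64.8   0.5   1.2] ('turn', np.float64(1.4)) | pos [0.5816 0.1496 0.1159] yaw_y 83.2 q [ 0.12  0.28  1.7   0.    1.15 -1.33] t 6.53
```

>>> {"fn": "arm_command", "kwargs": {
  "hand": [-1,-1,-1],
  "xyz": [
    [0,-3,0],
    [0,-2,0],
    [0,0,0]
  ],
  "turn": [-1.5,0,0]
}}

```text
t: 6.9
eef_pos: [0.5817, 0.149, 0.1159]
ee_rot: [0.003, 0.046, 0.999, 0.004]
ft_force: [8.5, 15.9, -4.0]
width: 0.139
gripper_force: 20.6
```

```bash
python3 - <<'E'
from h import *
s=observe();print(s['width'],s['gripper_force'],s['ft_force'],s['ft_torque'])
go([.646,.1423,.115],np.radians(81.8))
E
```

```text
0.13919226975501398 20.577385425567627 [ 8.52105327 15.94435938 -3.99416851] [ 2.64982788 -1.69862652 -0.41676424]
[-64.7  -0.7   1.3] ('turn', np.float64(2.9)) | pos [0.5817 0.149  0.1159] yaw_y 84.7 q [ 0.12  0.27  1.71  0.01  1.15 -1.37] t 6.9
```

>>> {"fn": "arm_command", "kwargs": {
  "hand": [0,0,0,0,0,0,0,0],
  "xyz": [
    [0,3,0],
    [0,0,0],
    [0,0,0],
    [0,0,-20],
    [0,0,-50],
    [0,0,-50],
    [0,0,-30],
    [0,0,-30]
  ],
  "turn": [0,0,0,0,0,0,0,0]
}}

```text
t: 7.9
eef_pos: [0.5796, 0.1472, 0.2979]
ee_rot: [0.001, 0.046, 0.999, 0.0]
ft_force: [0.3, 0.5, -0.8]
width: 0.501
gripper_force: 0.0
```

>>> {"fn": "arm_command", "kwargs": {
  "hand": [0,0,0,0,0,0,0,0,0,0],
  "xyz": [
    [0,0,0],
    [0,0,0],
    [0,0,0],
    [0,0,0],
    [0,0,0],
    [0,0,0],
    [0,0,0],
    [0,0,0],
    [0,0,0],
    [-40,11,0]
  ],
  "turn": [10,10,10,10,10,10,10,10,10,3]
}}

```text
t: 9.15
eef_pos: [0.5866, 0.108, 0.2964]
ee_rot: [0.0, 0.756, 0.655, 0.001]
ft_force: [0.3, -0.6, 1.1]
width: 0.499
gripper_force: 0.0
```

>>> {"fn": "arm_command", "kwargs": {
  "hand": [0,0,0,0,0,0,0],
  "xyz": [
    [-40,11,0],
    [-40,11,0],
    [-40,11,0],
    [-40,11,0],
    [-40,11,0],
    [0,0,0],
    [0,0,0]
  ],
  "turn": [0,0,0,0,0,0,0]
}}

```text
t: 10.02
eef_pos: [0.6125, -0.0991, 0.2955]
ee_rot: [0.0, 0.756, 0.654, 0.0]
ft_force: [0.1, 0.3, -0.2]
width: 0.498
gripper_force: 0.0
```

```bash
python3 - <<'E'
from h import *
import pickle
go([.6258,.004,.107],np.radians(-8.2))
m=camera_model('wrist');im=read_camera('wrist');cv2.imwrite('pics/w2.png',im[:,:,::-1]);pickle.dump(m,open('w2.pkl','wb'))
for p in([.6385,.09,.092],[.6128,-.082,.092],[.6258,.004,.112]):print(w2pix('wrist',np.array(p),m))
E
```

```text
[103.8  -1.8 188.6] ('turn', np.float64(-0.1)) | pos [ 0.6125 -0.0991  0.2955] yaw_y -8.3 q [-0.29  0.18  1.47  0.    1.49 -0.14] t 10.03
[311.94515995 -10.18444014]
[311.36304299 195.78910838]
[311.74669255  98.46085202]
```

View pics/w2.png

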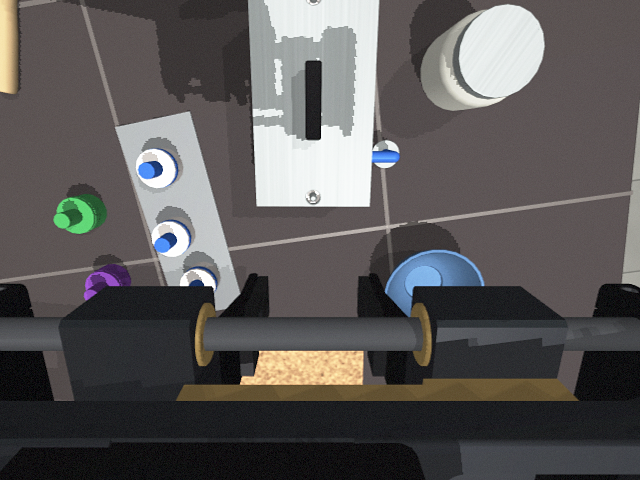

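Wrist view: cover pin at (313,196) and grip bar centre (314,99), within 2 px (<2 mm) of prediction. I'll go down and grip the bar.

>>> {"fn": "arm_command", "kwargs": {
  "hand": [0,0,0,0,0,0,0,0,0,0],
  "xyz": [
    [52,0,0],
    [52,-1,0],
    [0,0,40],
    [0,0,40],
    [0,0,40],
    [0,0,40],
    [0,0,15],
    [0,0,8],
    [0,0,5],
    [0,0,0]
  ],
  "turn": [0,0,0,0,0,0,0,0,0,0]
}}

```text
t: 11.32
eef_pos: [0.6272, 0.0039, 0.1076]
ee_rot: [0.001, 0.756, 0.655, 0.001]
ft_force: [-0.3, -0.3, -0.6]
width: 0.5
gripper_force: 0.0
```

>>> {"fn": "arm_command", "kwargs": {
  "hand": [-1,-1,-1,-1,-1,-1],
  "xyz": [
    [0,0,0],
    [0,0,0],
    [0,0,0],
    [0,0,0],
    [0,0,0],
    [0,0,0]
  ],
  "turn": [0,0,0,0,0,0],
  "grip_force": 35
}}

```text
t: 12.08
eef_pos: [0.6268, 0.0038, 0.1068]
ee_rot: [0.0, 0.756, 0.655, 0.0]
ft_force: [2.2, -0.0, 0.1]
width: 0.156
gripper_force: 35.0
```

```bash
python3 - <<'E'
from h import *
s=observe();print(s['width'],s['gripper_force'],s['ft_force'],s['eef_pos'])
go([.6258,.004,.107],np.radians(-8.2))
E
```

```text
0.15646061809001424 35.000176252797246 [ 2.24439968 -0.02915022  0.05052078] [0.62675091 0.00382868 0.10676084]
[ 0.  -1.  -0.2] ('turn', np.float64(-0.0)) | pos [0.6268 0.0038 0.1068] yaw_y -8.2 q [-0.12  0.35  1.63 -0.    1.16  0.02] t 12.07
```

>>> {"fn": "arm_command", "kwargs": {
  "hand": [-1,-1,-1,-1,-1,-1,-1],
  "xyz": [
    [0,0,-5],
    [0,0,-15],
    [0,0,-30],
    [0,0,-30],
    [0,0,-40],
    [0,0,-20],
    [0,0,0]
  ],
  "turn": [0,0,0,0,0,0,0]
}}

```text
t: 12.95
eef_pos: [0.6274, 0.0038, 0.2487]
ee_rot: [0.001, 0.756, 0.655, 0.001]
ft_force: [0.7, 0.2, -4.2]
width: 0.158
gripper_force: 35.0
```

>>> {"fn": "arm_command", "kwargs": {
  "hand": [-1,-1,-1,-1,-1,-1,-1,-1,-1,-1],
  "xyz": [
    [-25,-4,0],
    [-40,-5,0],
    [-49,-7,0],
    [-49,-7,0],
    [-49,-7,0],
    [-49,-7,0],
    [-49,-7,0],
    [-40,-6,0],
    [-25,-4,0],
    [-16,-3,0]
  ],
  "turn": [0,0,0,0,0,0,0,0,0,0]
}}

```text
t: 14.2
eef_pos: [0.5133, -0.3753, 0.245]
ee_rot: [-0.001, 0.756, 0.654, 0.0]
ft_force: [0.2, -0.2, -4.2]
width: 0.156
gripper_force: 35.0
```

>>> {"fn": "arm_command", "kwargs": {
  "hand": [-1,-1,-1,-1,-1,-1,-1,-1,-1,-1],
  "xyz": [
    [0,0,0],
    [0,0,0],
    [0,0,0],
    [0,0,0],
    [0,0,0],
    [0,0,0],
    [0,0,0],
    [0,0,0],
    [0,0,0],
    [0,0,0]
  ],
  "turn": [6,10,10,10,10,10,10,10,8,4.4]
}}

```text
t: 15.45
eef_pos: [0.5145, -0.3737, 0.246]
ee_rot: [-0.001, 0.998, -0.059, -0.0]
ft_force: [-1.0, 0.4, -3.8]
width: 0.159
gripper_force: 35.0
```

```bash
python3 - <<'E'
from h import *
s=observe();print(s['width'],s['gripper_force'],s['ft_force'])
go([.515,-.3747,.0335],np.radians(83.4))
E
```

```text
0.159399568135747 34.99824875034392 [-0.97518062  0.36020036 -3.7971231 ]
[  0.7   1.2 212.5] ('turn', np.float64(-0.1)) | pos [ 0.5145 -0.3737  0.246 ] yaw_y -96.7 q [-0.75  0.24  1.49  0.    1.41  0.94] t 15.45
```

>>> {"fn": "arm_command", "kwargs": {
  "hand": [-1,-1,-1,-1,-1,-1,-1,-1,-1,-1],
  "xyz": [
    [0,0,30],
    [0,0,40],
    [0,0,40],
    [0,0,40],
    [0,0,30],
    [0,0,15],
    [0,0,8],
    [0,0,4],
    [0,0,3],
    [0,0,2]
  ],
  "turn": [0,0,0,0,0,0,0,0,0,0]
}}

```text
t: 16.7
eef_pos: [0.5145, -0.3754, 0.0353]
ee_rot: [0.0, 0.998, -0.058, 0.001]
ft_force: [-0.4, -0.5, -3.8]
width: 0.165
gripper_force: 35.0
```

>>> {"fn": "arm_command", "kwargs": {
  "hand": [-1,-0.3,0,0,0,0],
  "xyz": [
    [0,0,0],
    [0,0,0],
    [0,0,0],
    [0,0,0],
    [0,0,0],
    [0,0,0]
  ],
  "turn": [0,0,0,0,0,0]
}}

```text
t: 17.45
eef_pos: [0.5141, -0.3749, 0.0346]
ee_rot: [0.0, 0.998, -0.058, 0.0]
ft_force: [0.5, -0.4, 0.5]
width: 0.491
gripper_force: 0.0
```

```bash
python3 - <<'E'
from h import *
s=observe();print(s['width'],s['gripper_force'],s['ft_force'])
go([.515,-.3747,.0335],np.radians(83.4))
cv2.imwrite('pics/t1.png',read_camera('top')[:,:,::-1])
crop('pics/t1c.png',read_camera('top'),150,160,490,340,2.3)
E
```

```text
0.49080900599571164 0.0 [ 0.5463472  -0.43827826  0.52475833]
[ 0.9 -0.3  1.1] ('turn', np.float64(-0.0)) | pos [ 0.5141 -0.3749  0.0346] yaw_y -96.6 q [-0.75  0.46  1.63  0.    1.04  0.93] t 17.45
```

View pics/t1c.png

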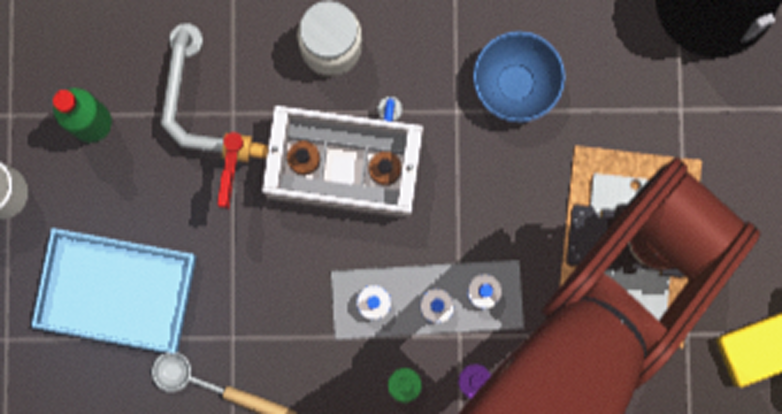

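Cover lies flat on the cork and the lever points at the robot (closed). Spent cartridges stand in bay 1 (crop 385,167) and bay 3 (303,157); bay 2 is empty. The tub hasn't moved. I'll lift away, turn back, and measure the knobs from both cameras.

>>> {"fn": "arm_command", "kwargs": {
  "hand": [0,0,0,0,0,0],
  "xyz": [
    [0,0,-20],
    [0,0,-50],
    [0,0,-60],
    [0,0,-60],
    [0,0,-50],
    [0,0,-20]
  ],
  "turn": [0,0,0,0,0,0]
}}

```text
t: 18.3
eef_pos: [0.5152, -0.3759, 0.3008]
ee_rot: [0.003, 0.998, -0.058, 0.003]
ft_force: [0.6, 0.7, -0.1]
width: 0.497
gripper_force: 0.0
```

>>> {"fn": "arm_command", "kwargs": {
  "hand": [0,0,0,0,0,0,0,0,0,0],
  "xyz": [
    [0,0,0],
    [0,0,0],
    [0,0,0],
    [0,0,0],
    [0,0,0],
    [0,0,0],
    [0,0,0],
    [0,0,0],
    [0,0,0],
    [30,12,0]
  ],
  "turn": [-10,-10,-10,-10,-10,-10,-10,-10,-8.4,0]
}}

```text
t: 19.55
eef_pos: [0.529, -0.3479, 0.2936]
ee_rot: [-0.001, 0.756, 0.654, -0.0]
ft_force: [0.4, 0.5, 0.1]
width: 0.501
gripper_force: 0.0
```

>>> {"fn": "arm_command", "kwargs": {
  "hand": [0,0,0,0,0,0,0],
  "xyz": [
    [50,12,0],
    [50,12,0],
    [50,12,0],
    [50,10,0],
    [30,4,0],
    [0,0,0],
    [0,0,0]
  ],
  "turn": [0,0,0,0,0,0,0]
}}

```text
t: 20.42
eef_pos: [0.6122, -0.1269, 0.2941]
ee_rot: [-0.0, 0.756, 0.655, -0.0]
ft_force: [0.3, -0.6, 1.2]
width: 0.5
gripper_force: 0.0
```

```bash
python3 - <<'E'
from h import *
import pickle
go([.6189,-.0494,.057],np.radians(-8.2))
m2=pickle.load(open('w2.pkl','rb'))
for k in((149,171),(164,244)):print('fresh wrist',pix2w('wrist',k,.056,m2))
f=lambda a:(a[0]/2.3+150-.3,a[1]/2.3+160-.3)
for k in((387,166),(303,157)):print('spent top',pix2w('top',f(k),.060))
m=camera_model('wrist');im=read_camera('wrist');cv2.imwrite('pics/w3.png',im[:,:,::-1]);pickle.dump(m,open('w3.pkl','wb'))
for p in([.6189,-.0494,.06],[.6266,.004,.006],[.6343,.0574,.06],[.6142,-.0821,.092]):print(w2pix('wrist',np.array(p),m))
E
```

```text
[ 77.7  -4.2 237. ] ('turn', np.float64(-0.0)) | pos [ 0.6122 -0.1269  0.2941] yaw_y -8.2 q [-0.33  0.19  1.46 -0.    1.49 -0.19] t 20.43
fresh wrist [ 0.44664999 -0.03751852  0.056     ]
fresh wrist [ 0.44154928 -0.11803851  0.056     ]
spent top [ 0.61792723 -0.05291828  0.06      ]
spent top [0.63066759 0.0557392  0.06      ]
[309.51818527 130.57818908]
[309.86421825  79.9155904 ]
[309.17542657   8.63274812]
[309.29729854 166.89659621]
```

View pics/w3.png

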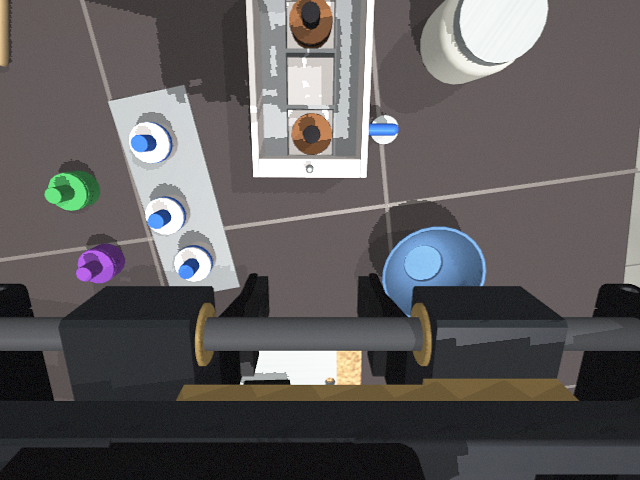

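Wrist view: spent knob tops at (311,133) for bay 1 and (311,13) for bay 3, empty bay 2 at (311,80), all within 3 mm of prediction. I'll grip spent1.

>>> {"fn": "arm_command", "kwargs": {
  "hand": [0,0,0,0,0,0,0,0,0,0],
  "xyz": [
    [45,-2,0],
    [30,-1,0],
    [0,0,40],
    [0,0,50],
    [0,0,50],
    [0,0,40],
    [0,0,30],
    [0,0,15],
    [0,0,8],
    [0,0,4]
  ],
  "turn": [0,0,0,0,0,0,0,0,0,0]
}}

```text
t: 21.72
eef_pos: [0.6211, -0.0523, 0.0583]
ee_rot: [0.001, 0.756, 0.654, 0.0]
ft_force: [0.6, 0.4, 0.6]
width: 0.503
gripper_force: 0.0
```

>>> {"fn": "arm_command", "kwargs": {
  "hand": [-1,-1,-1,-1,-1,-1,-1,-1,-1,-1],
  "xyz": [
    [0,0,0],
    [0,0,0],
    [0,0,0],
    [0,0,0],
    [0,0,-10],
    [0,0,-25],
    [0,0,-35],
    [0,0,-50],
    [0,0,-30],
    [0,0,0]
  ],
  "turn": [0,0,0,0,0,0,0,0,0,0],
  "grip_force": 20
}}

```text
t: 22.98
eef_pos: [0.6224, -0.0522, 0.2117]
ee_rot: [0.003, 0.756, 0.655, 0.002]
ft_force: [-0.3, 0.0, -0.5]
width: 0.196
gripper_force: 20.0
```

```bash
python3 - <<'E'
from h import *
s=observe();print(s['width'],s['gripper_force'],s['ft_force'])
c=np.array([.4598,.3053]);u=np.array([.139,.990])
go([*(c-.045*u),.057]);go([*(c+.045*u),.057])
E
```

```text
0.1961436255337259 19.993009865283966 [-0.29514606  0.01860493 -0.50142243]
[ 285.6 -213.   153.1] | pos [ 0.6224 -0.0522  0.2117] yaw_y -8.2 q [-0.21  0.24  1.57  0.    1.33 -0.07] t 22.98
[ 375.6 -213.3  153.1] | pos [ 0.6224 -0.0522  0.2117] yaw_y -8.2 q [-0.21  0.24  1.57  0.    1.33 -0.07] t 22.98
```

```bash
cat >> h.py <<'E'
def scan(im=None):
    "tub rect and blue knobs in the drain area from the top camera"
    im=read_camera('top') if im is None else im
    hsv=cv2.cvtColor(im,cv2.COLOR_RGB2HSV)
    t=cv2.inRange(hsv,(90,40,130),(110,150,255));t[:,:110]=0;t[:,290:]=0;t[:240]=0;t[350:]=0
    t=cv2.morphologyEx(t,cv2.MORPH_OPEN,np.ones((3,3)));c=max(cv2.findContours(t,0,1)[0],key=cv2.contourArea)
    r=cv2.minAreaRect(c);print('tub',pix2w('top',r[0],.015)[:2].round(4),r)
    b=cv2.inRange(hsv,(108,120,60),(125,255,255));b[:262]=0;b[360:]=0;b[:,:240]=0;b[:,:]=b;b[:,460:]=0
    n,_,st,ce=cv2.connectedComponentsWithStats(b)
    for i in range(1,n):
        if st[i,4]>8:print('blue',ce[i].round(1),st[i,4],pix2w('top',ce[i],.054)[:2].round(4))
E
python3 - <<'E'
from h import *
scan(cv2.imread('pics/top0.png')[:,:,::-1].copy())
scan()
E
```

```text
tub [0.4619 0.3088] ((199.0125274658203, 285.9325866699219), (64.42930603027344, 44.675254821777344), 10.5391845703125)
blue [360.7 286. ] 24 [ 0.4562 -0.1779]
blue [312. 291.] 21 [ 0.4426 -0.0337]
blue [339.8 292.2] 20 [ 0.4382 -0.1157]
tub [0.4619 0.3088] ((199.0080108642578, 285.9560241699219), (64.57764434814453, 44.453033447265625), 10.304847717285156)
blue [360.7 286. ] 24 [ 0.4562 -0.1779]
blue [339.8 292.2] 20 [ 0.4382 -0.1157]
```

>>> {"fn": "arm_command", "kwargs": {
  "hand": [-1,-1,-1,-1,-1,-1,-1,-1,-1,-1],
  "xyz": [
    [25,-14,0],
    [40,-23,0],
    [47,-27,0],
    [47,-27,0],
    [47,-27,0],
    [47,-27,0],
    [47,-27,0],
    [40,-22,0],
    [25,-14,0],
    [10,-5,0]
  ],
  "turn": [0,0,0,0,0,0,0,0,0,0]
}}

```text
t: 24.28
eef_pos: [0.4614, 0.3505, 0.2053]
ee_rot: [-0.0, 0.755, 0.655, -0.002]
ft_force: [-0.2, -0.5, -0.8]
width: 0.197
gripper_force: 20.0
```

```bash
python3 - <<'E'
from h import *
c=np.array([.4598,.3053]);u=np.array([.139,.990])
go([*(c+.045*u),.057])
E
```

```text
[  0.3   5.1 148.3] | pos [0.4614 0.3505 0.2053] yaw_y -8.1 q [0.51 0.14 1.68 0.   1.32 0.66] t 24.27
```

>>> {"fn": "arm_command", "kwargs": {
  "hand": [-1,-1,-1,-1,-1,-1,-1,-1,-1,-1],
  "xyz": [
    [0,5,25],
    [0,0,35],
    [0,0,35],
    [0,0,25],
    [0,0,12],
    [0,0,8],
    [0,0,4],
    [0,0,2],
    [0,0,1],
    [0,0,0]
  ],
  "turn": [0,0,0,0,0,0,0,0,0,0]
}}

```text
t: 25.52
eef_pos: [0.4685, 0.3493, 0.061]
ee_rot: [0.0, 0.756, 0.655, 0.0]
ft_force: [0.2, 0.7, -2.0]
width: 0.195
gripper_force: 20.0
```

>>> {"fn": "arm_command", "kwargs": {
  "hand": [-0.4,0,0,0,0,0,0,0,0],
  "xyz": [
    [0,0,0],
    [0,0,0],
    [0,0,0],
    [0,0,-10],
    [0,0,-30],
    [0,0,-40],
    [0,0,-40],
    [0,0,-30],
    [0,0,0]
  ],
  "turn": [0,0,0,0,0,0,0,0,0]
}}

```text
t: 26.65
eef_pos: [0.4701, 0.3502, 0.2148]
ee_rot: [0.001, 0.756, 0.655, 0.004]
ft_force: [0.4, -0.4, -0.8]
width: 0.501
gripper_force: 0.0
```

```bash
python3 - <<'E'
from h import *
go([.6348,.0540,.057],np.radians(-8.2))
E
```

```text
[-270.3  204.5  157.8] ('turn', np.float64(-0.0)) | pos [0.4701 0.3502 0.2148] yaw_y -8.2 q [0.51 0.14 1.67 0.   1.33 0.65] t 26.65
```

>>> {"fn": "arm_command", "kwargs": {
  "hand": [0,0,0,0,0,0,0,0,0,0],
  "xyz": [
    [-25,19,0],
    [-45,34,0],
    [-45,34,0],
    [-45,34,0],
    [-45,34,0],
    [-40,30,0],
    [-25,19,0],
    [0,0,0],
    [0,0,40],
    [0,0,40]
  ],
  "turn": [0,0,0,0,0,0,0,0,0,0]
}}

```text
t: 27.9
eef_pos: [0.6309, 0.0538, 0.1294]
ee_rot: [-0.0, 0.756, 0.655, 0.0]
ft_force: [0.0, -1.0, -0.6]
width: 0.5
gripper_force: 0.0
```

```bash
python3 - <<'E'
from h import *
go([.6348,.0540,.057],np.radians(-8.2))
E
```

```text
[ 0.8  3.8 72.4] ('turn', np.float64(0.0)) | pos [0.6309 0.0538 0.1294] yaw_y -8.2 q [-0.04  0.34  1.6   0.    1.2   0.1 ] t 27.9
```

>>> {"fn": "arm_command", "kwargs": {
  "hand": [0,0,0,0,-1,-1,-1,-1],
  "xyz": [
    [0,4,25],
    [0,0,25],
    [0,0,14],
    [0,0,8],
    [0,0,0],
    [0,0,0],
    [0,0,0],
    [0,0,0]
  ],
  "turn": [0,0,0,0,0,0,0,0]
}}

```text
t: 28.9
eef_pos: [0.636, 0.0521, 0.0594]
ee_rot: [0.0, 0.756, 0.654, 0.0]
ft_force: [-0.3, 0.4, 2.2]
width: 0.201
gripper_force: 20.0
```

>>> {"fn": "arm_command", "kwargs": {
  "hand": [-1,-1,-1,-1,-1,-1],
  "xyz": [
    [0,0,-10],
    [0,0,-25],
    [0,0,-35],
    [0,0,-50],
    [0,0,-30],
    [0,0,0]
  ],
  "turn": [0,0,0,0,0,0]
}}

```text
t: 29.65
eef_pos: [0.6375, 0.0521, 0.2128]
ee_rot: [0.002, 0.756, 0.655, 0.003]
ft_force: [0.4, -0.1, -1.1]
width: 0.197
gripper_force: 20.0
```

```bash
python3 - <<'E'
from h import *
s=observe();print(s['width'],s['gripper_force'],s['ft_force'])
c=np.array([.461,.306]);u=np.array([.139,.990])
go([*(c-.045*u),.058]);scan()
E
```

```text
0.19719875235406112 19.986957907676697 [ 0.39307571 -0.07183739 -1.05671909]
[ 180.9 -211.9  153.5] | pos [0.6375 0.0521 0.2128] yaw_y -8.2 q [-0.04  0.27  1.52  0.    1.34  0.1 ] t 29.65
tub [0.4615 0.3089] ((198.98516845703125, 286.0782775878906), (64.31851196289062, 44.295326232910156), 10.713123321533203)
blue [360.7 286. ] 24 [ 0.4562 -0.1779]
blue [311.9 291.1] 22 [ 0.4423 -0.0334]
blue [339.8 292.2] 20 [ 0.4382 -0.1157]
```

>>> {"fn": "arm_command", "kwargs": {
  "hand": [-1,-1,-1,-1,-1,-1,-1,-1,-1,-1],
  "xyz": [
    [18,-21,0],
    [30,-35,0],
    [36,-42,0],
    [36,-42,0],
    [31,-36,0],
    [20,-24,0],
    [10,-12,0],
    [0,0,0],
    [0,0,30],
    [0,0,30]
  ],
  "turn": [0,0,0,0,0,0,0,0,0,0]
}}

```text
t: 30.95
eef_pos: [0.4528, 0.2606, 0.1479]
ee_rot: [0.0, 0.756, 0.654, 0.0]
ft_force: [1.0, 0.8, -1.2]
width: 0.202
gripper_force: 20.0
```

```bash
python3 - <<'E'
from h import *
c=np.array([.461,.306]);u=np.array([.139,.990])
go([*(c-.045*u),.06])
E
```

```text
[ 1.1  1.7 87.9] | pos [0.4528 0.2606 0.1479] yaw_y -8.3 q [ 0.37  0.06  1.88 -0.    1.19  0.52] t 30.95
```

>>> {"fn": "arm_command", "kwargs": {
  "hand": [-1,-1,-1,-1,-1,-1,-0.4,0,0,0],
  "xyz": [
    [0,2,30],
    [0,0,28],
    [0,0,16],
    [0,0,8],
    [0,0,4],
    [0,0,1],
    [0,0,0],
    [0,0,0],
    [0,0,0],
    [0,0,0]
  ],
  "turn": [0,0,0,0,0,0,0,0,0,0]
}}

```text
t: 32.2
eef_pos: [0.4536, 0.2614, 0.0617]
ee_rot: [0.0, 0.756, 0.655, 0.0]
ft_force: [-0.1, -0.7, -0.2]
width: 0.48
gripper_force: 0.0
```

>>> {"fn": "arm_command", "kwargs": {
  "hand": [0,0,0,0,0,0,0,0,0,0],
  "xyz": [
    [0,0,-20],
    [0,0,-50],
    [0,0,-60],
    [0,0,-50],
    [-45,9,0],
    [-50,9,0],
    [-50,9,0],
    [-50,9,0],
    [-50,9,0],
    [-50,9,0]
  ],
  "turn": [0,0,0,0,0,0,0,0,0,0]
}}

```text
t: 33.45
eef_pos: [0.4646, -0.04, 0.2418]
ee_rot: [0.0, 0.756, 0.655, 0.0]
ft_force: [0.4, -0.6, 0.5]
width: 0.499
gripper_force: 0.0
```

>>> {"fn": "arm_command", "kwargs": {
  "hand": [0,0,0,0,0,0,0],
  "xyz": [
    [-50,9,0],
    [-50,9,0],
    [-50,9,0],
    [-50,9,0],
    [-40,4,20],
    [0,0,0],
    [0,0,0]
  ],
  "turn": [0,0,0,0,0,0,0]
}}

```text
t: 34.33
eef_pos: [0.4699, -0.2811, 0.2215]
ee_rot: [-0.0, 0.756, 0.654, 0.0]
ft_force: [-0.2, -0.3, 0.6]
width: 0.502
gripper_force: 0.0
```

```bash
python3 - <<'E'
from h import *
scan()
go([.443,-.035,.053],np.radians(-8.2))
m=camera_model('wrist');im=read_camera('wrist');cv2.imwrite('pics/w4.png',im[:,:,::-1])
hsv=cv2.cvtColor(im,cv2.COLOR_RGB2HSV);b=cv2.inRange(hsv,(105,150,40),(125,255,255))
n,_,st,ce=cv2.connectedComponentsWithStats(b)
for i in range(1,n):
    if st[i,4]>60:print(ce[i],st[i],pix2w('wrist',ce[i],.05,m))
for p in([.443,-.035,.056],[.438,-.116,.056],[.456,-.178,.056]):print(w2pix('wrist',np.array(p),m))
E
```

```text
tub [0.4619 0.3088] ((199.01043701171875, 285.94378662109375), (64.42930603027344, 44.65239334106445), 10.5391845703125)
blue [360.8 286. ] 23 [ 0.4562 -0.1783]
blue [312. 291.] 21 [ 0.4426 -0.0337]
blue [339.9 292.2] 21 [ 0.4384 -0.116 ]
[239.4 -62.  169. ] ('turn', np.float64(-0.0)) | pos [ 0.4702 -0.2808  0.2219] yaw_y -8.2 q [-0.68  0.05  1.75  0.    1.34 -0.54] t 34.38
[245.21896552  26.70517241] [233  11  26  32 580] [ 0.43931213 -0.1193363   0.05      ]
[281.19947507 106.26509186] [271  95  22  23 381] [ 0.45734475 -0.18107137  0.05      ]
[ 225.44208613 -110.41923745]
[241.26239601  19.91975682]
[278.29850659 102.02119994]
```

View pics/w4.png

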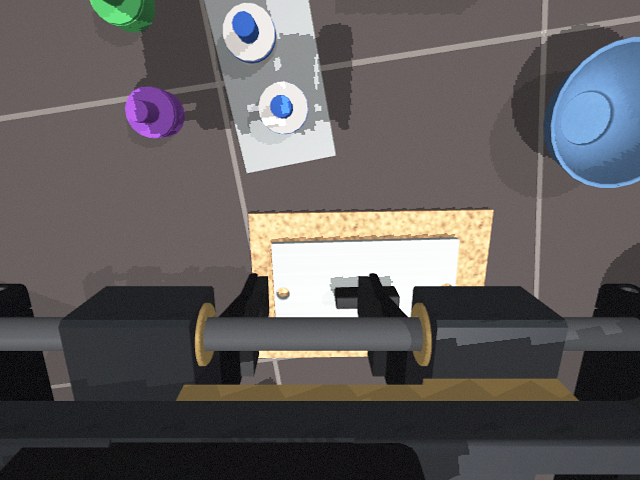

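Wrist view: the two nearer fresh knobs at (245,27) and (281,106), with purple (155,112) and green to be avoided. Both cameras agree to about 3 mm, so I'll grasp the nearest one (fresh at (.457,-.180)).

>>> {"fn": "arm_command", "kwargs": {
  "hand": [0,0,0,0,0,0,0,0,0,0],
  "xyz": [
    [40,-11,0],
    [40,-11,0],
    [18,-6,0],
    [0,0,0],
    [0,0,40],
    [0,0,45],
    [0,0,40],
    [0,0,25],
    [0,0,12],
    [0,0,6]
  ],
  "turn": [0,0,0,0,0,0,0,0,0,0]
}}

```text
t: 35.67
eef_pos: [0.4566, -0.1813, 0.0535]
ee_rot: [0.0, 0.756, 0.654, -0.0]
ft_force: [0.6, 0.1, -0.1]
width: 0.503
gripper_force: 0.0
```

```bash
python3 - <<'E'
from h import *
go([.4567,-.1795,.053],np.radians(-8.2))
E
```

```text
[ 1.8 -0.2  0.5] ('turn', np.float64(-0.1)) | pos [ 0.4566 -0.1813  0.0535] yaw_y -8.3 q [-0.54  0.13  2.01 -0.    1.   -0.39] t 35.67
```

>>> {"fn": "arm_command", "kwargs": {
  "hand": [-1,-1,-1,-1,-1,-1,-1,-1,-1,-1],
  "xyz": [
    [2,0,0],
    [0,0,0],
    [0,0,0],
    [0,0,0],
    [0,0,-10],
    [0,0,-25],
    [0,0,-40],
    [0,0,-50],
    [0,0,-30],
    [0,0,0]
  ],
  "turn": [0,0,0,0,0,0,0,0,0,0]
}}

```text
t: 36.92
eef_pos: [0.4582, -0.1796, 0.212]
ee_rot: [0.003, 0.756, 0.655, 0.001]
ft_force: [0.6, -0.0, -2.1]
width: 0.199
gripper_force: 19.9
```

```bash
python3 - <<'E'
from h import *
s=observe();print(s['width'],s['gripper_force'],s['ft_force'])
for b in([.6191,-.05],[.6268,.0035],[.6345,.057]):go([*b,.058],np.radians(-8.2))
E
```

```text
0.19857355142001554 19.946816861629486 [ 0.57118916 -0.02112078 -2.07695149]
[151.7 139.8 154.4] ('turn', np.float64(-0.0)) | pos [ 0.4582 -0.1796  0.212 ] yaw_y -8.2 q [-0.53 -0.08  1.9  -0.    1.32 -0.39] t 36.92
[205.7 139.8 154.3] ('turn', np.float64(-0.0)) | pos [ 0.4582 -0.1796  0.212 ] yaw_y -8.2 q [-0.53 -0.08  1.9  -0.    1.32 -0.39] t 36.92
[259.8 139.8 154.2] ('turn', np.float64(-0.0)) | pos [ 0.4582 -0.1796  0.212 ] yaw_y -8.2 q [-0.53 -0.08  1.9  -0.    1.32 -0.39] t 36.92
```

>>> {"fn": "arm_command", "kwargs": {
  "hand": [-1,-1,-1,-1,-1,-1,-1,-1,-1,-1],
  "xyz": [
    [20,18,0],
    [35,32,0],
    [35,33,0],
    [32,30,0],
    [20,18,0],
    [10,9,0],
    [0,0,20],
    [0,0,30],
    [0,0,30],
    [0,0,20]
  ],
  "turn": [0,0,0,0,0,0,0,0,0,0]
}}

```text
t: 38.17
eef_pos: [0.6144, -0.0489, 0.1052]
ee_rot: [-0.002, 0.756, 0.654, -0.001]
ft_force: [0.2, -0.9, -1.1]
width: 0.197
gripper_force: 19.9
```

>>> {"fn": "arm_command", "kwargs": {
  "hand": [-1,-1],
  "xyz": [
    [0,0,0],
    [0,0,0]
  ],
  "turn": [0,0]
}}

```text
t: 38.42
eef_pos: [0.6174, -0.0487, 0.1095]
ee_rot: [0.001, 0.756, 0.654, 0.0]
ft_force: [0.6, 0.9, -0.8]
width: 0.196
gripper_force: 19.9
```

```bash
python3 - <<'E'
from h import *
s=observe();print(s['ft_force'])
go([.6191,-.05,.058],np.radians(-8.2))
E
```

```text
[ 0.55789114  0.89445692 -0.7973909 ]
[-1.   1.8 51.5] ('turn', np.float64(-0.1)) | pos [ 0.6174 -0.0487  0.1095] yaw_y -8.3 q [-0.21  0.33  1.65 -0.    1.16 -0.06] t 38.42
```

>>> {"fn": "arm_command", "kwargs": {
  "hand": [-1,-1,-1,-1,-1,-1,-1,-1],
  "xyz": [
    [-1,2,8],
    [0,0,10],
    [0,0,10],
    [0,0,8],
    [0,0,6],
    [0,0,5],
    [0,0,4],
    [0,0,1]
  ],
  "turn": [0,0,0,0,0,0,0,0]
}}

```text
t: 39.42
eef_pos: [0.6194, -0.0496, 0.0578]
ee_rot: [0.0, 0.756, 0.655, 0.0]
ft_force: [-3.2, -0.7, 9.9]
width: 0.198
gripper_force: 20.0
```

```bash
python3 - <<'E'
from h import *
s=observe();print(s['ft_force'])
go([.6191,-.05,.057],np.radians(-8.2))
E
```

```text
[-3.19456721 -0.66126249  9.90376498]
[-0.4 -0.3  0.8] ('turn', np.float64(-0.0)) | pos [ 0.6194 -0.0496  0.0578] yaw_y -8.2 q [-0.21  0.4   1.67  0.    1.07 -0.06] t 39.42
```

>>> {"fn": "arm_command", "kwargs": {
  "hand": [-0.4,0,0,0,0,0,0,0,0],
  "xyz": [
    [0,0,0],
    [0,0,0],
    [0,0,0],
    [0,0,-15],
    [0,0,-40],
    [0,0,-50],
    [0,0,-40],
    [0,0,-10],
    [0,0,0]
  ],
  "turn": [0,0,0,0,0,0,0,0,0]
}}

```text
t: 40.55
eef_pos: [0.619, -0.0496, 0.2124]
ee_rot: [0.001, 0.756, 0.655, 0.0]
ft_force: [-0.5, -0.3, -0.6]
width: 0.503
gripper_force: 0.0
```

```bash
python3 - <<'E'
from h import *
scan()
go([.4388,-.1175,.053],np.radians(-8.2))
E
```

```text
tub [0.4614 0.3089] ((198.9765625, 286.1204528808594), (64.13220977783203, 44.63623809814453), 11.0035400390625)
blue [339.8 292.2] 20 [ 0.4382 -0.1157]
[ -93.1 -167.6  157.9] ('turn', np.float64(-0.0)) | pos [ 0.6182 -0.0494  0.2107] yaw_y -8.2 q [-0.21  0.23  1.57  0.    1.34 -0.06] t 40.6
```

>>> {"fn": "arm_command", "kwargs": {
  "hand": [0,0,0,0,0,0,0,0,0,0],
  "xyz": [
    [-16,-28,0],
    [-24,-43,0],
    [-24,-43,0],
    [-19,-35,0],
    [-10,-19,0],
    [0,0,20],
    [0,0,35],
    [0,0,35],
    [0,0,20],
    [0,0,0]
  ],
  "turn": [0,0,0,0,0,0,0,0,0,0]
}}

```text
t: 41.85
eef_pos: [0.4362, -0.1162, 0.0981]
ee_rot: [-0.004, 0.756, 0.655, -0.002]
ft_force: [-0.4, -0.1, 1.3]
width: 0.501
gripper_force: 0.0
```

```bash
python3 - <<'E'
from h import *
go([.4388,-.1175,.053],np.radians(-8.2))
E
```

```text
[-1.   3.1 45.1] ('turn', np.float64(-0.0)) | pos [ 0.4362 -0.1162  0.0981] yaw_y -8.2 q [-0.44 -0.03  2.09  0.    1.1  -0.29] t 41.85
```

>>> {"fn": "arm_command", "kwargs": {
  "hand": [0,0,0,0,0,-1,-1,-1,-1,-1],
  "xyz": [
    [-1,2,10],
    [0,0,18],
    [0,0,10],
    [0,0,6],
    [0,0,0],
    [0,0,0],
    [0,0,0],
    [0,0,0],
    [0,0,0],
    [0,0,0]
  ],
  "turn": [0,0,0,0,0,0,0,0,0,0]
}}

```text
t: 43.1
eef_pos: [0.441, -0.1188, 0.0577]
ee_rot: [0.0, 0.756, 0.655, 0.0]
ft_force: [-0.0, -0.4, 1.1]
width: 0.2
gripper_force: 19.9
```

```bash
python3 - <<'E'
from h import *
s=observe();print(s['ft_force'],s['width'])
go([.4388,-.1175,.053],np.radians(-8.2))
E
```

```text
[-0.03851658 -0.41626672  1.13772783] 0.19954259480359773
[ 1.  -2.4  4.7] ('turn', np.float64(-0.0)) | pos [ 0.441  -0.1188  0.0577] yaw_y -8.2 q [-0.44  0.04  2.1  -0.    1.   -0.29] t 43.1
```

>>> {"fn": "arm_command", "kwargs": {
  "hand": [-1,-1,-1,-1,-1,-1],
  "xyz": [
    [0,0,-10],
    [0,0,-25],
    [0,0,-40],
    [0,0,-50],
    [0,0,-30],
    [0,0,0]
  ],
  "turn": [0,0,0,0,0,0]
}}

```text
t: 43.85
eef_pos: [0.4427, -0.1196, 0.2159]
ee_rot: [0.003, 0.756, 0.655, 0.001]
ft_force: [1.1, -0.3, -1.1]
width: 0.2
gripper_force: 19.9
```

```bash
python3 - <<'E'
from h import *
s=observe();print(s['width'],s['gripper_force'],s['ft_force'])
for b in([.6268,.0035],[.6345,.057]):go([*b,.058],np.radians(-8.2))
E
```

```text
0.19967721968101051 19.94368314743042 [ 1.14888241 -0.32650661 -1.08124203]
[148.5 163.6 158.7] ('turn', np.float64(-0.0)) | pos [ 0.4427 -0.1196  0.2159] yaw_y -8.2 q [-0.44 -0.17  1.98  0.    1.33 -0.29] t 43.85
[202.5 163.5 158.6] ('turn', np.float64(-0.0)) | pos [ 0.4427 -0.1196  0.2159] yaw_y -8.2 q [-0.44 -0.17  1.98  0.    1.33 -0.29] t 43.85
```

>>> {"fn": "arm_command", "kwargs": {
  "hand": [-1,-1,-1,-1,-1,-1,-1,-1,-1,-1],
  "xyz": [
    [19,21,0],
    [34,37,0],
    [35,39,0],
    [30,34,0],
    [18,20,0],
    [11,12,0],
    [0,0,20],
    [0,0,30],
    [0,0,30],
    [0,0,20]
  ],
  "turn": [0,0,0,0,0,0,0,0,0,0]
}}

```text
t: 45.1
eef_pos: [0.6208, 0.0027, 0.1092]
ee_rot: [-0.001, 0.756, 0.654, -0.002]
ft_force: [-0.4, -0.5, -0.8]
width: 0.198
gripper_force: 19.9
```

>>> {"fn": "arm_command", "kwargs": {
  "hand": [-1,-1],
  "xyz": [
    [0,0,0],
    [0,0,0]
  ],
  "turn": [0,0]
}}

```text
t: 45.35
eef_pos: [0.6239, 0.003, 0.1135]
ee_rot: [0.001, 0.756, 0.654, 0.0]
ft_force: [-0.0, -0.9, -0.4]
width: 0.199
gripper_force: 19.9
```

```bash
python3 - <<'E'
from h import *
go([.6267,.0030,.0617],np.radians(-8.2))
E
```

```text
[ 0.4  2.7 51.8] ('turn', np.float64(-0.1)) | pos [0.6239 0.003  0.1135] yaw_y -8.3 q [-0.12  0.33  1.64 -0.    1.17  0.02] t 45.35
```

>>> {"fn": "arm_command", "kwargs": {
  "hand": [-1,-1,-1,-1,-1,-1,-1,-1,-1],
  "xyz": [
    [0,2.5,8],
    [0,0,10],
    [0,0,10],
    [0,0,8],
    [0,0,6],
    [0,0,5],
    [0,0,4],
    [0,0,1],
    [0,0,0]
  ],
  "turn": [0,0,0,0,0,0,0,0,0]
}}

```text
t: 46.48
eef_pos: [0.6259, 0.003, 0.0616]
ee_rot: [-0.0, 0.756, 0.655, -0.0]
ft_force: [-3.3, 0.1, 5.7]
width: 0.199
gripper_force: 20.0
```

```bash
python3 - <<'E'
from h import *
s=observe();print(s['ft_force'],s['ft_torque'])
go([.6267,.003,.0617],np.radians(-8.2))
E
```

```text
[-3.34583565  0.05459457  5.70415677] [0.03607418 0.57865602 0.03943483]
[ 0.1  0.8 -0.1] ('turn', np.float64(-0.0)) | pos [0.6259 0.003  0.0616] yaw_y -8.2 q [-0.12  0.41  1.66 -0.    1.08  0.02] t 46.48
```

Seated at the expected height. Next is the last fresh one.

>>> {"fn": "arm_command", "kwargs": {
  "hand": [-0.4,0,0,0,0,0,0,0,0],
  "xyz": [
    [0,0,0],
    [0,0,0],
    [0,0,0],
    [0,0,-15],
    [0,0,-40],
    [0,0,-50],
    [0,0,-40],
    [0,0,-10],
    [0,0,0]
  ],
  "turn": [0,0,0,0,0,0,0,0,0]
}}

```text
t: 47.6
eef_pos: [0.6261, 0.0029, 0.2163]
ee_rot: [0.001, 0.756, 0.655, 0.001]
ft_force: [0.7, -0.6, -1.1]
width: 0.499
gripper_force: 0.0
```

>>> {"fn": "arm_command", "kwargs": {
  "hand": [0,0,0,0,0,0,0,0,0,0],
  "xyz": [
    [-30,-5,0],
    [-50,-10,0],
    [-50,-10,0],
    [-50,-10,0],
    [-30,-10,0],
    [-10,0,0],
    [0,0,0],
    [0,0,0],
    [0,0,0],
    [0,0,0]
  ],
  "turn": [0,0,0,0,0,0,0,0,0,0]
}}

```text
t: 48.85
eef_pos: [0.5501, -0.2076, 0.2156]
ee_rot: [0.0, 0.756, 0.655, 0.0]
ft_force: [-1.0, -0.1, -0.2]
width: 0.498
gripper_force: 0.0
```

```bash
python3 - <<'E'
from h import *
scan()
go([.4445,-.0355,.053],np.radians(-8.2))
m=camera_model('wrist');im=read_camera('wrist');cv2.imwrite('pics/w5.png',im[:,:,::-1])
hsv=cv2.cvtColor(im,cv2.COLOR_RGB2HSV);b=cv2.inRange(hsv,(105,150,40),(125,255,255))
n,_,st,ce=cv2.connectedComponentsWithStats(b)
for i in range(1,n):
    if st[i,4]>60:print(ce[i],st[i],pix2w('wrist',ce[i],.05,m))
E
```

```text
tub [0.4619 0.3088] ((199.0125274658203, 285.9325866699219), (64.42930603027344, 44.675254821777344), 10.5391845703125)
blue [312. 291.] 21 [ 0.4426 -0.0337]
[ 155.4 -129.   162.6] ('turn', np.float64(0.0)) | pos [ 0.5501 -0.2077  0.2156] yaw_y -8.2 q [-0.5   0.15  1.65  0.    1.34 -0.35] t 48.9
[475.68371212  13.19886364] [461   0  36  30 528] [ 0.69452497 -0.06386866  0.05      ]
[369.34634146  19.65853659] [362   4  23  24 205] [ 0.61433973 -0.05673347  0.05      ]
[146.30517711  26.94822888] [130  11  34  32 734] [ 0.44497495 -0.03739647  0.05      ]
[177.2815534   48.40776699] [160  24  25  40 103] [ 0.4647791  -0.05524216  0.05      ]
```

View pics/w5.png

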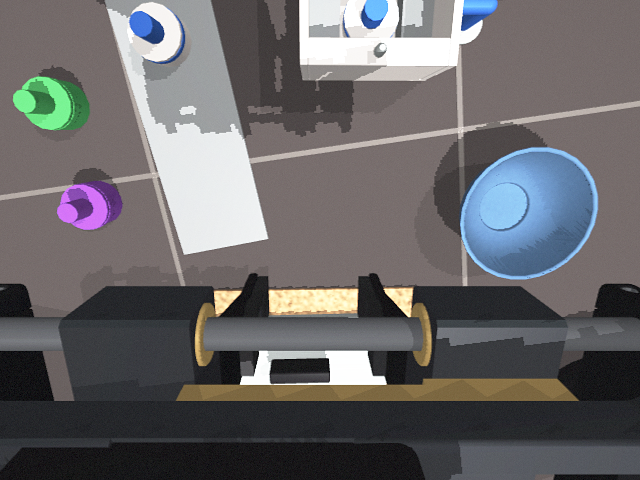

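Last fresh knob is at (146,27), confirmed near (.4445,-.036); bay 1 is filled (375,12).

>>> {"fn": "arm_command", "kwargs": {
  "hand": [0,0,0,0,0,0,0,0,0,0],
  "xyz": [
    [25,-21,0],
    [40,-33,0],
    [40,-33,0],
    [30,-25,0],
    [20,-16,0],
    [0,0,20],
    [0,0,35],
    [0,0,35],
    [0,0,20],
    [0,0,0]
  ],
  "turn": [0,0,0,0,0,0,0,0,0,0]
}}

```text
t: 50.2
eef_pos: [0.4439, -0.0361, 0.1041]
ee_rot: [-0.002, 0.756, 0.655, -0.001]
ft_force: [-0.3, -0.5, 0.4]
width: 0.502
gripper_force: 0.0
```

```bash
python3 - <<'E'
from h import *
go([.4445,-.036,.053],np.radians(-8.2))
E
```

```text
[ 0.2  0.8 51.1] ('turn', np.float64(-0.0)) | pos [ 0.4439 -0.0361  0.1041] yaw_y -8.2 q [-0.26 -0.06  2.1   0.    1.11 -0.12] t 50.2
```

>>> {"fn": "arm_command", "kwargs": {
  "hand": [0,0,0,0,0,-1,-1,-1,-1,-1],
  "xyz": [
    [0,0,14],
    [0,0,18],
    [0,0,13],
    [0,0,8],
    [0,0,0],
    [0,0,0],
    [0,0,0],
    [0,0,0],
    [0,0,0],
    [0,0,0]
  ],
  "turn": [0,0,0,0,0,0,0,0,0,0]
}}

```text
t: 51.45
eef_pos: [0.4454, -0.0366, 0.0527]
ee_rot: [0.0, 0.756, 0.655, 0.0]
ft_force: [0.1, -0.5, 1.7]
width: 0.202
gripper_force: 19.9
```

>>> {"fn": "arm_command", "kwargs": {
  "hand": [-1,-1,-1,-1,-1,-1],
  "xyz": [
    [0,0,-10],
    [0,0,-25],
    [0,0,-40],
    [0,0,-50],
    [0,0,-30],
    [0,0,0]
  ],
  "turn": [0,0,0,0,0,0]
}}

```text
t: 52.2
eef_pos: [0.4472, -0.037, 0.2108]
ee_rot: [0.003, 0.756, 0.655, 0.002]
ft_force: [0.3, -0.5, -0.4]
width: 0.204
gripper_force: 19.9
```

```bash
python3 - <<'E'
from h import *
s=observe();print(s['width'],s['gripper_force'],s['ft_force'])
go([.6345,.057,.058],np.radians(-8.2))
E
```

```text
0.20402716911892746 19.9303501623217 [ 0.32767042 -0.46661764 -0.38810785]
[120.  171.  153.9] ('turn', np.float64(-0.0)) | pos [ 0.4472 -0.037   0.2108] yaw_y -8.2 q [-0.26 -0.2   2.01  0.    1.33 -0.12] t 52.2
```

>>> {"fn": "arm_command", "kwargs": {
  "hand": [-1,-1,-1,-1,-1,-1,-1,-1,-1,-1],
  "xyz": [
    [15,22,0],
    [28,40,0],
    [29,41,0],
    [24,34,0],
    [15,22,0],
    [9,14,0],
    [0,0,20],
    [0,0,30],
    [0,0,30],
    [0,0,20]
  ],
  "turn": [0,0,0,0,0,0,0,0,0,0]
}}

```text
t: 53.45
eef_pos: [0.6307, 0.0571, 0.1034]
ee_rot: [-0.002, 0.756, 0.654, -0.002]
ft_force: [-0.7, 0.0, -1.1]
width: 0.197
gripper_force: 19.9
```

>>> {"fn": "arm_command", "kwargs": {
  "hand": [-1,-1],
  "xyz": [
    [0,0,0],
    [0,0,0]
  ],
  "turn": [0,0]
}}

```text
t: 53.7
eef_pos: [0.6342, 0.0573, 0.1083]
ee_rot: [0.0, 0.756, 0.654, 0.0]
ft_force: [0.4, 0.3, -1.5]
width: 0.202
gripper_force: 19.9
```

```bash
python3 - <<'E'
from h import *
go([.6343,.0568,.0567],np.radians(-8.2))
E
```

```text
[-0.4  0.2 51.6] ('turn', np.float64(-0.0)) | pos [0.6342 0.0573 0.1083] yaw_y -8.2 q [-0.03  0.37  1.61 -0.    1.17  0.11] t 53.7
```

>>> {"fn": "arm_command", "kwargs": {
  "hand": [-1,-1,-1,-1,-1,-1,-1,-1,-1],
  "xyz": [
    [0,0,8],
    [0,0,10],
    [0,0,10],
    [0,0,8],
    [0,0,6],
    [0,0,5],
    [0,0,4],
    [0,0,1],
    [0,0,0]
  ],
  "turn": [0,0,0,0,0,0,0,0,0]
}}

```text
t: 54.82
eef_pos: [0.6337, 0.0575, 0.0566]
ee_rot: [-0.0, 0.756, 0.655, -0.0]
ft_force: [-3.8, -0.3, 5.7]
width: 0.196
gripper_force: 20.0
```

```bash
python3 - <<'E'
from h import *
s=observe();print(s['ft_force'],s['ft_torque'])
go([.6343,.0568,.0567],np.radians(-8.2))
E
```

```text
[-3.83119314 -0.34769356  5.74834145] [-0.01047512  0.60587749  0.01846333]
[-0.6  0.7 -0.1] ('turn', np.float64(-0.0)) | pos [0.6337 0.0575 0.0566] yaw_y -8.2 q [-0.03  0.43  1.63  0.    1.08  0.11] t 54.83
```

>>> {"fn": "arm_command", "kwargs": {
  "hand": [-0.4,0,0,0,0,0,0,0,0],
  "xyz": [
    [0,0,0],
    [0,0,0],
    [0,0,0],
    [0,0,-15],
    [0,0,-40],
    [0,0,-50],
    [0,0,-50],
    [0,0,-30],
    [0,0,0]
  ],
  "turn": [0,0,0,0,0,0,0,0,0]
}}

```text
t: 55.95
eef_pos: [0.6358, 0.0574, 0.2456]
ee_rot: [0.003, 0.756, 0.655, 0.003]
ft_force: [-0.1, -0.1, -0.4]
width: 0.502
gripper_force: 0.0
```

>>> {"fn": "arm_command", "kwargs": {
  "hand": [0,0,0,0,0,0,0,0,0,0],
  "xyz": [
    [-30,-4,0],
    [-50,-7,0],
    [-55,-7,0],
    [-55,-7,0],
    [-55,-7,0],
    [-55,-7,0],
    [-55,-7,0],
    [-50,-6,0],
    [-40,-5,0],
    [0,0,0]
  ],
  "turn": [0,0,0,0,0,0,0,0,0,0]
}}

```text
t: 57.2
eef_pos: [0.5117, -0.3772, 0.2388]
ee_rot: [-0.001, 0.757, 0.653, -0.0]
ft_force: [0.2, 0.2, -0.9]
width: 0.501
gripper_force: 0.0
```

>>> {"fn": "arm_command", "kwargs": {
  "hand": [0,0,0,0,0,0,0,0,0,0],
  "xyz": [
    [0,0,0],
    [0,0,0],
    [0,0,0],
    [0,0,0],
    [0,0,0],
    [0,0,0],
    [0,0,0],
    [0,0,0],
    [0,0,0],
    [0,0,0]
  ],
  "turn": [10,10,10,10,10,10,10,10,8.4,0]
}}

```text
t: 58.45
eef_pos: [0.5136, -0.3735, 0.2396]
ee_rot: [-0.001, 0.998, -0.057, -0.001]
ft_force: [0.1, -0.4, 0.2]
width: 0.497
gripper_force: 0.0
```

```bash
python3 - <<'E'
from h import *
go([.5141,-.3749,.034],np.radians(83.4))
im=read_camera('top');scan(im);crop('pics/t2c.png',im,150,160,490,340,2.3)
E
```

```text
[  0.9   1.6 205.6] ('turn', np.float64(0.1)) | pos [ 0.5136 -0.3735  0.2396] yaw_y -96.5 q [-0.75  0.25  1.5   0.    1.4   0.93] t 58.45
tub [0.4619 0.3088] ((199.0125274658203, 285.9325866699219), (64.42930603027344, 44.675254821777344), 10.5391845703125)
```

View pics/t2c.png

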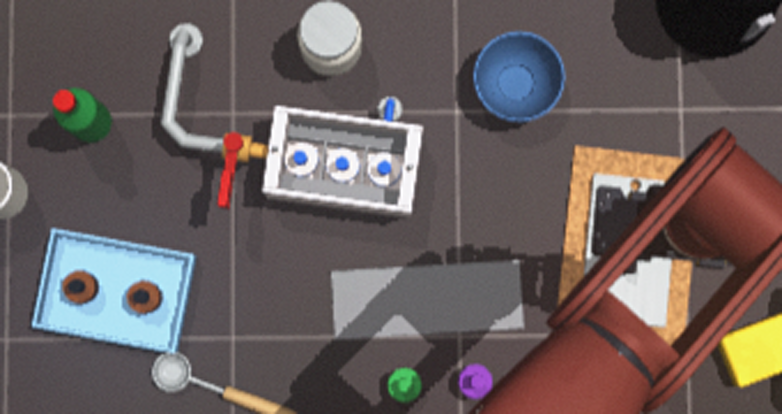

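Three fresh cartridges are in the bays (300,157), (342,163), (385,168). Both spent ones stand in the tub, and the valve is still closed. I'll fetch the cover.

>>> {"fn": "arm_command", "kwargs": {
  "hand": [0,0,0,0,0,0,0,0,0,0],
  "xyz": [
    [1,0,30],
    [0,0,45],
    [0,0,45],
    [0,0,40],
    [0,0,25],
    [0,0,11],
    [0,0,6],
    [0,0,3],
    [0,0,0],
    [0,0,0]
  ],
  "turn": [0,0,0,0,0,0,0,0,0,0]
}}

```text
t: 59.75
eef_pos: [0.515, -0.3754, 0.0365]
ee_rot: [0.0, 0.998, -0.058, 0.001]
ft_force: [0.3, -0.5, 0.5]
width: 0.505
gripper_force: 0.0
```

```bash
python3 - <<'E'
from h import *
go([.5141,-.3749,.0346],np.radians(83.4))
E
```

```text
[-1.  -0.4  1.9] ('turn', np.float64(-0.0)) | pos [ 0.515  -0.3754  0.0365] yaw_y -96.6 q [-0.75  0.46  1.63  0.    1.05  0.93] t 59.75
```

>>> {"fn": "arm_command", "kwargs": {
  "hand": [-1,-1,-1,-1,-1,-1],
  "xyz": [
    [0,0,0],
    [0,0,0],
    [0,0,0],
    [0,0,0],
    [0,0,0],
    [0,0,0]
  ],
  "turn": [0,0,0,0,0,0],
  "grip_force": 35
}}

```text
t: 60.5
eef_pos: [0.5146, -0.3749, 0.0355]
ee_rot: [-0.0, 0.998, -0.058, -0.0]
ft_force: [-0.3, 0.4, 0.5]
width: 0.159
gripper_force: 35.0
```

```bash
python3 - <<'E'
from h import *
s=observe();print(s['width'],s['ft_force'])
go([.5141,-.3749,.0346],np.radians(83.4))
E
```

```text
0.15860275239944577 [-0.29376324  0.41070656  0.46579573]
[-0.5  0.   0.9] ('turn', np.float64(-0.0)) | pos [ 0.5146 -0.3749  0.0355] yaw_y -96.6 q [-0.75  0.46  1.63 -0.    1.05  0.93] t 60.5
```

>>> {"fn": "arm_command", "kwargs": {
  "hand": [-1,-1,-1,-1,-1,-1,-1,-1],
  "xyz": [
    [0,0,-5],
    [0,0,-15],
    [0,0,-35],
    [0,0,-45],
    [0,0,-45],
    [0,0,-40],
    [0,0,-20],
    [0,0,0]
  ],
  "turn": [0,0,0,0,0,0,0,0]
}}

```text
t: 61.5
eef_pos: [0.5152, -0.3755, 0.2424]
ee_rot: [0.001, 0.998, -0.058, 0.001]
ft_force: [-0.5, -0.5, -4.2]
width: 0.159
gripper_force: 35.0
```

>>> {"fn": "arm_command", "kwargs": {
  "hand": [-1,-1,-1,-1,-1,-1,-1,-1,-1,-1],
  "xyz": [
    [0,0,0],
    [0,0,0],
    [0,0,0],
    [0,0,0],
    [0,0,0],
    [0,0,0],
    [0,0,0],
    [0,0,0],
    [0,0,0],
    [0,0,0]
  ],
  "turn": [-6,-10,-10,-10,-10,-10,-10,-10,-8,-4.4]
}}

```text
t: 62.75
eef_pos: [0.5135, -0.374, 0.2371]
ee_rot: [-0.003, 0.755, 0.656, -0.0]
ft_force: [-0.6, -0.4, -3.3]
width: 0.156
gripper_force: 35.0
```

>>> {"fn": "arm_command", "kwargs": {
  "hand": [-1,-1,-1,-1,-1,-1,-1,-1,-1,-1],
  "xyz": [
    [25,4,0],
    [40,5,0],
    [49,7,0],
    [49,7,0],
    [49,7,0],
    [49,7,0],
    [49,7,0],
    [40,6,0],
    [25,4,0],
    [16,3,0]
  ],
  "turn": [0,0,0,0,0,0,0,0,0,0]
}}

```text
t: 64.0
eef_pos: [0.6261, 0.0063, 0.2386]
ee_rot: [-0.001, 0.756, 0.655, -0.001]
ft_force: [0.3, -0.2, -3.4]
width: 0.162
gripper_force: 35.0
```

>>> {"fn": "arm_command", "kwargs": {
  "hand": [-1,-1,-1,-1],
  "xyz": [
    [0,0,0],
    [0,0,0],
    [0,0,0],
    [0,0,0]
  ],
  "turn": [0,0,0,0]
}}

```text
t: 64.5
eef_pos: [0.6269, 0.003, 0.2406]
ee_rot: [0.0, 0.756, 0.654, 0.0]
ft_force: [0.1, 0.1, -4.2]
width: 0.158
gripper_force: 35.0
```

```bash
python3 - <<'E'
from h import *
s=observe();print(s['width'],s['ft_force'])
go([.6269,.0043,.1095],np.radians(-8.2))
E
```

```text
0.15807199527956223 [ 0.0825927   0.07310743 -4.22820479]
[  1.3  -0.2 131.1] ('turn', np.float64(-0.1)) | pos [0.6269 0.003  0.2406] yaw_y -8.3 q [-0.12  0.23  1.52 -0.    1.39  0.02] t 64.5
```

>>> {"fn": "arm_command", "kwargs": {
  "hand": [-1,-1,-1,-1,-1,-1,-1,-1],
  "xyz": [
    [1,0,20],
    [0,0,30],
    [0,0,30],
    [0,0,18],
    [0,0,8],
    [0,0,2],
    [0,0,0],
    [0,0,0]
  ],
  "turn": [0,0,0,0,0,0,0,0]
}}

```text
t: 65.5
eef_pos: [0.6279, 0.0048, 0.1338]
ee_rot: [0.001, 0.756, 0.655, 0.001]
ft_force: [0.5, -0.3, -3.8]
width: 0.155
gripper_force: 35.0
```

```bash
python3 - <<'E'
from h import *
go([.6269,.0043,.1095],np.radians(-8.2))
E
```

```text
[-0.6 -1.  24.3] ('turn', np.float64(-0.0)) | pos [0.6279 0.0048 0.1338] yaw_y -8.2 q [-0.12  0.32  1.62  0.    1.2   0.03] t 65.5
```

>>> {"fn": "arm_command", "kwargs": {
  "hand": [-1,-1,-1,-1,-1,-1,-1,-1],
  "xyz": [
    [-0.5,-1,5],
    [0,0,5],
    [0,0,4],
    [0,0,4],
    [0,0,3],
    [0,0,3],
    [0,0,1],
    [0,0,0]
  ],
  "turn": [0,0,0,0,0,0,0,0]
}}

```text
t: 66.5
eef_pos: [0.6261, 0.0045, 0.1095]
ee_rot: [0.0, 0.756, 0.655, -0.0]
ft_force: [-6.9, 0.6, 7.9]
width: 0.158
gripper_force: 35.0
```

```bash
python3 - <<'E'
from h import *
s=observe();print(s['ft_force'],s['ft_torque'])
go([.6269,.0043,.1095],np.radians(-8.2))
E
```

```text
[-6.9296966   0.5704715   7.94213369] [ 0.00992088  0.97971555 -0.0300546 ]
[-0.1  0.8  0. ] ('turn', np.float64(-0.0)) | pos [0.6261 0.0045 0.1095] yaw_y -8.2 q [-0.12  0.34  1.63 -0.    1.16  0.02] t 66.5
```

>>> {"fn": "arm_command", "kwargs": {
  "hand": [-0.5,0,0,0,0,0,0,0,0,0],
  "xyz": [
    [0,0,0],
    [0,0,0],
    [0,0,0],
    [0,0,-15],
    [0,0,-40],
    [0,0,-50],
    [0,0,-50],
    [-40,0,-30],
    [-60,0,0],
    [-40,0,0]
  ],
  "turn": [0,0,0,0,0,0,0,0,0,0]
}}

```text
t: 67.75
eef_pos: [0.6059, -0.1362, 0.2948]
ee_rot: [0.001, 0.756, 0.654, 0.001]
ft_force: [0.7, 0.2, 0.8]
width: 0.499
gripper_force: 0.0
```

>>> {"fn": "arm_command", "kwargs": {
  "hand": [0,0],
  "xyz": [
    [0,0,0],
    [0,0,0]
  ],
  "turn": [0,0]
}}

```text
t: 68.0
eef_pos: [0.6061, -0.1338, 0.2933]
ee_rot: [0.0, 0.756, 0.654, 0.0]
ft_force: [0.2, 0.8, -0.7]
width: 0.499
gripper_force: 0.0
```

```bash
python3 - <<'E'
from h import *
go([.5817,.149,.115],np.radians(83))
im=read_camera('wrist');crop('pics/w6.png',im,180,0,460,260,2.3)
im=read_camera('scene');b=cv2.resize(im[190:310,280:460,::-1],None,fx=4,fy=4,interpolation=cv2.INTER_CUBIC)
cv2.imwrite('pics/s6.png',b)
E
```

```text
[276.3 -64.9 178.3] ('turn', np.float64(88.7)) | pos [ 0.6061 -0.1338  0.2933] yaw_y -8.3 q [-0.34  0.18  1.47  0.    1.48 -0.2 ] t 68.0
```

View pics/w6.png

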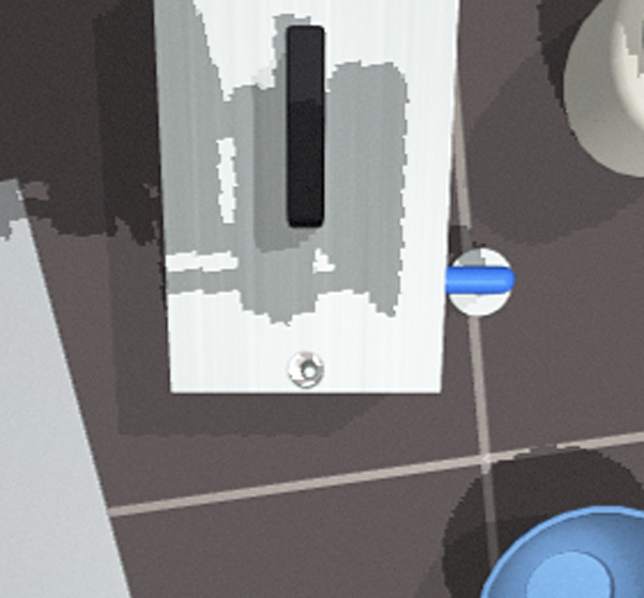

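View pics/s6.png

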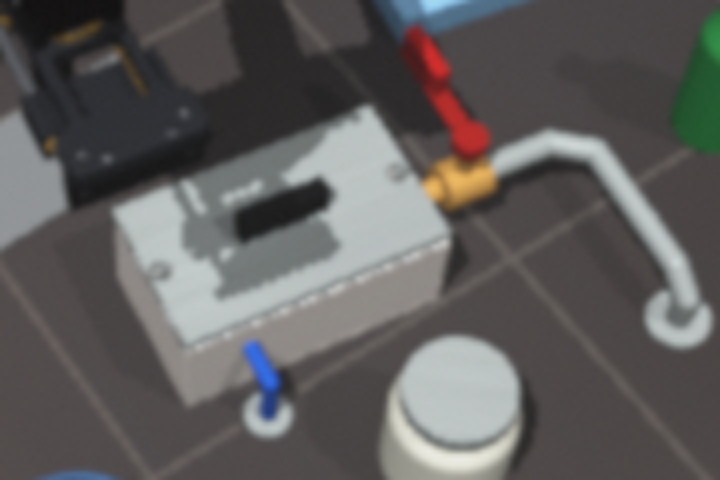

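The cover lies flush, with both pins centred in their holes (wrist crop (306,370); scene crop (160,270) and (398,172)). Now I'll open the valve.

>>> {"fn": "arm_command", "kwargs": {
  "hand": [0,0,0,0,0,0,0,0,0,0],
  "xyz": [
    [36,-8,0],
    [48,-11,0],
    [48,-12,0],
    [48,-12,0],
    [48,-11,0],
    [48,-11,0],
    [0,0,20],
    [0,0,20],
    [0,0,0],
    [0,0,0]
  ],
  "turn": [0,0,0,0,0,0,-10,-10,-10,-10]
}}

```text
t: 69.35
eef_pos: [0.5805, 0.1499, 0.2521]
ee_rot: [-0.0, 0.483, 0.876, -0.0]
ft_force: [0.5, 0.2, 0.4]
width: 0.504
gripper_force: 0.0
```

>>> {"fn": "arm_command", "kwargs": {
  "hand": [0,0,0,0,0,0,0,0],
  "xyz": [
    [0,0,0],
    [0,0,0],
    [0,0,0],
    [0,0,0],
    [0,0,0],
    [0,0,0],
    [0,0,0],
    [0,0,0]
  ],
  "turn": [-10,-10,-10,-10,-10,-1.3,0,0]
}}

```text
t: 70.35
eef_pos: [0.5811, 0.1487, 0.2526]
ee_rot: [-0.0, 0.061, 0.998, 0.0]
ft_force: [-0.2, -0.1, -0.4]
width: 0.5
gripper_force: 0.0
```

```bash
python3 - <<'E'
from h import *
go([.5817,.149,.115],np.radians(83))
E
```

```text
[ -0.6   0.4 137.6] ('turn', np.float64(-0.0)) | pos [0.5811 0.1487 0.2526] yaw_y 83.0 q [ 0.12  0.15  1.58  0.    1.41 -1.33] t 70.35
```

>>> {"fn": "arm_command", "kwargs": {
  "hand": [0,0,0,0,0,-1,-1,-1,-1,-1],
  "xyz": [
    [0,0,40],
    [0,0,45],
    [0,0,35],
    [0,0,12],
    [0,0,5],
    [0,0,0],
    [0,0,0],
    [0,0,0],
    [0,0,0],
    [0,0,0]
  ],
  "turn": [0,0,0,0,0,0,0,0,0,0],
  "grip_force": 20
}}

```text
t: 71.6
eef_pos: [0.5817, 0.1495, 0.1163]
ee_rot: [0.001, 0.061, 0.998, 0.001]
ft_force: [0.9, 5.2, 2.1]
width: 0.137
gripper_force: 20.0
```

>>> {"fn": "arm_command", "kwargs": {
  "hand": [-1,-1,-1,-1,-1,-1,-1,-1,-1,-1],
  "xyz": [
    [-0.4,8,0],
    [-0.4,8,0],
    [-0.4,8,0],
    [-0.4,8,0],
    [-0.4,8,0],
    [-0.4,8,0],
    [-0.4,8,0],
    [-0.4,8,0],
    [-0.4,8,0],
    [-0.4,8,0]
  ],
  "turn": [7.1,7.1,7.1,7.1,7.1,7.1,7.1,7.1,7.1,7.1]
}}

```text
t: 72.85
eef_pos: [0.6327, 0.205, 0.1163]
ee_rot: [0.001, 0.63, 0.777, 0.001]
ft_force: [4.3, 0.8, -0.2]
width: 0.136
gripper_force: 20.3
```

>>> {"fn": "arm_command", "kwargs": {
  "hand": [-1,-1,-1,-1,-1,-1],
  "xyz": [
    [-0.4,8,0],
    [-0.4,8,0],
    [-0.2,6,0],
    [0,2,0],
    [0,2,0],
    [0,0,0]
  ],
  "turn": [7.1,7.1,4.8,1,0,0]
}}

```text
t: 73.6
eef_pos: [0.6574, 0.206, 0.1163]
ee_rot: [-0.0, 0.754, 0.657, 0.001]
ft_force: [-0.2, 4.0, 2.4]
width: 0.135
gripper_force: 20.0
```

```bash
python3 - <<'E'
from h import *
s=observe();print(s['width'],s['ft_force'],s['ft_torque'])
go([.646,.1423,.115],np.radians(-8.2))
E
```

```text
0.13482033317585812 [-0.17524352  4.03676655  2.4188376 ] [ 0.74194225 -0.08428778 -0.06710611]
[-64.7  -2.5   1.2] ('turn', np.float64(0.3)) | pos [0.6574 0.206  0.1163] yaw_y -7.9 q [0.19 0.47 1.45 0.   1.22 0.33] t 73.6
```

Not yet pressing on the stop; I'll push further.

>>> {"fn": "arm_command", "kwargs": {
  "hand": [-1,-1,-1,-1],
  "xyz": [
    [0,3,0],
    [0,2,0],
    [0,1,0],
    [0,0,0]
  ],
  "turn": [1.5,0.5,0,0]
}}

```text
t: 74.1
eef_pos: [0.6582, 0.2058, 0.1159]
ee_rot: [-0.004, 0.765, 0.644, -0.004]
ft_force: [-19.7, 4.8, 14.9]
width: 0.14
gripper_force: 20.1
```

```bash
python3 - <<'E'
from h import *
s=observe();print(s['width'],s['ft_force'],s['ft_torque'])
go([.646,.1423,.115],np.radians(-8.2))
E
```

```text
0.14024287599597476 [-19.68886633   4.77203658  14.85483516] [0.76022571 3.0496848  0.28803937]
[-64.7  -1.2   1. ] ('turn', np.float64(-1.6)) | pos [0.6582 0.2058 0.1159] yaw_y -9.8 q [0.19 0.48 1.44 0.   1.23 0.36] t 74.1
```

At the hard stop (20 N, no further travel). I'll ease off, release, clear away and check.

>>> {"fn": "arm_command", "kwargs": {
  "hand": [-1,-0.4,0,0,0,0,0,0,0,0],
  "xyz": [
    [0,-3,0],
    [0,0,0],
    [0,0,0],
    [0,0,0],
    [0,0,-20],
    [0,0,-50],
    [0,0,-60],
    [-40,0,-40],
    [-60,0,0],
    [-60,0,0]
  ],
  "turn": [0,0,0,0,0,0,0,0,0,0]
}}

```text
t: 75.35
eef_pos: [0.6327, 0.0457, 0.2885]
ee_rot: [0.001, 0.765, 0.644, 0.001]
ft_force: [-0.2, -0.6, -0.5]
width: 0.499
gripper_force: 0.0
```

>>> {"fn": "arm_command", "kwargs": {
  "hand": [0,0,0,0,0,0,0,0,0,0],
  "xyz": [
    [-60,0,0],
    [-60,0,0],
    [-60,0,0],
    [-60,0,0],
    [-60,0,0],
    [-40,0,0],
    [0,0,0],
    [0,0,0],
    [0,0,0],
    [0,0,0]
  ],
  "turn": [0,0,0,0,0,0,0,0,0,0]
}}

```text
t: 76.6
eef_pos: [0.5742, -0.2866, 0.2858]
ee_rot: [0.0, 0.765, 0.644, 0.0]
ft_force: [0.2, -0.3, -0.4]
width: 0.496
gripper_force: 0.0
```

```bash
python3 - <<'E'
from h import *
im=read_camera('top');scan(im);crop('pics/t3.png',im,150,160,490,340,2.3);s=observe();print(s['t'],s['eef_pos'])
E
```

```text
tub [0.462  0.3088] ((199.01698303222656, 285.909423828125), (64.37812805175781, 44.65925598144531), 10.61965560913086)
76.65 [ 0.57417279 -0.28676573  0.28576726]
```

View pics/t3.png

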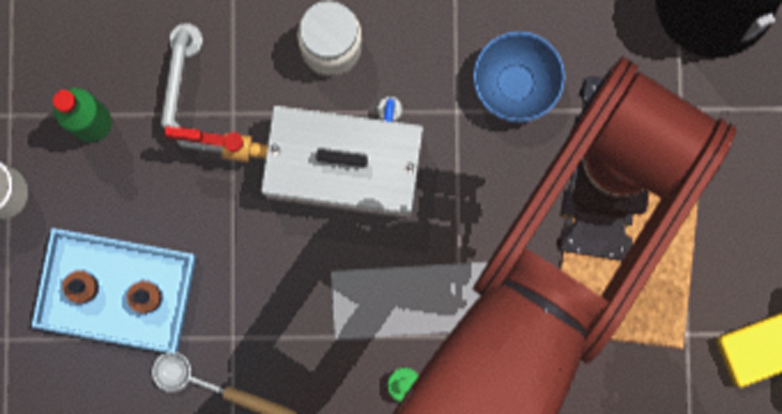

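The final view shows the lever fully open along the pipe (168,131)–(232,142), the cover seated, both spent cartridges in the tub, and the bystanders undisturbed.

```bash
python3 -c "
from station import job_done
print(job_done())"
```

```text
the job is handed in; nothing more can be done
None
```

The job is handed in: both spent cartridges are in the tub, fresh ones stand in all three bays, the cover is flush on its pins, and the valve was closed throughout and reopened last.

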